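# Set up the measuring station: dock the hung modules, index the cover

## Task

Get the measuring station ready: take every gauge module that hangs on the stud board off its keyholes and stand it on the docking rail, facing the rail's front, all pushed up flush in one closed row against the power unit, in any order; only when all are docked, press the power button on that unit. Also turn the cover on the measuring stand round its spigot by its boss until its flat lies against the spring alignment bar (before or after, as you like). Leave the loose pump housing and the hand-held display where they are.

Things in the scene. Friction and masses are not known exactly. Their poses are not given: they have to be found in the camera images.
- module1: gauge module: upright light-grey box, 48 mm wide (y), 50 deep (x), 92 tall, about 300 g, dark front (screen, sockets) on its -x face; origin at the centre of its underside. None when absent. Starts hanging by its back (+x) on a stud pair of the board, underside 30 mm above the table. Its top 48 mm stands clear above the board: grip it there front to back (50 mm)
- module2: gauge module: upright light-grey box, 48 mm wide (y), 50 deep (x), 92 tall, about 300 g, dark front (screen, sockets) on its -x face; origin at the centre of its underside. None when absent. Starts hanging by its back (+x) on a stud pair of the board, underside 30 mm above the table. Its top 48 mm stands clear above the board: grip it there front to back (50 mm)
- module3: gauge module: upright light-grey box, 48 mm wide (y), 50 deep (x), 92 tall, about 300 g, dark front (screen, sockets) on its -x face; origin at the centre of its underside. None when absent. Starts hanging by its back (+x) on a stud pair of the board, underside 30 mm above the table. Its top 48 mm stands clear above the board: grip it there front to back (50 mm)
- module4: gauge module: upright light-grey box, 60 mm wide (y), 50 deep (x), 92 tall, about 375 g, dark front (screen, sockets) on its -x face; origin at the centre of its underside. None when absent. Starts hanging by its back (+x) on a stud pair of the board, underside 30 mm above the table. Its top 48 mm stands clear above the board: grip it there front to back (50 mm)
- module1_hubside (a point): middle of its +y side face with the brass bus contacts, 30 mm above its underside; on the rail this face looks to the power unit
- module1_farside (a point): the same point on its -y side face
- module2_hubside (a point): middle of its +y side face with the brass bus contacts, 30 mm above its underside; on the rail this face looks to the power unit
- module2_farside (a point): the same point on its -y side face
- module3_hubside (a point): middle of its +y side face with the brass bus contacts, 30 mm above its underside; on the rail this face looks to the power unit
- module3_farside (a point): the same point on its -y side face
- module4_hubside (a point): middle of its +y side face with the brass bus contacts, 30 mm above its underside; on the rail this face looks to the power unit
- module4_farside (a point): the same point on its -y side face
- board: fixed low grey steel stand on which modules hang: upright panel 270 mm long (y), 10 mm thick, 74 mm tall; origin at the table on its front face, which looks along -x; a 4 mm flat foot reaches 85 mm behind. Four stud pairs at y = -105, -35, 35 and 105 mm; a pair without its module is empty. Hung modules lean forward 1 to 2 degrees
- studs (a point): the board's middle at stud height, 65.5 mm above the table. Studs 26 mm apart; shafts 5 mm thick, 5 long; heads 11 mm wide, 3 thick. Each module's 4 mm rear wall has two keyholes: wide ends (17 mm) centred 22 mm above its underside, narrow slots (8 mm) up to 38 mm, where it hangs. Raise it 13.5 mm (10 to 17) to bring the heads to the wide ends, then draw it straight off along the board's -x
- rail: fixed aluminium docking rail: base 3 mm thick, x -75 to 31 mm, y -160 to 130 mm, origin on the table. Rear lip, face at x = 25.5 mm, 5 mm above the base: modules stand on the base, backs (+x) to the lip, fronts to -x, heading as the rail. At its +y end the fixed power unit (dark box, 50 mm deep, top at 70 mm) covers y 70 to 126 mm; modules stand side by side from its face at y = 70 towards -y
- power_contact (a point): middle of the brass contacts on the power unit's face, at rail x 0, y 70 mm, 33 mm above the table: the first docked module's hubside point meets it
- power (a joint): power button on top of the power unit: 0 out, 0.006 m fully pressed, sprung (4 N fully down), returns when let go; past 0.004 m counts as pressed
- power_top (a point): centre of the power button's top (white, 22 mm wide), 18 mm above the power unit's top; press straight down
- stand: fixed measuring stand: black base with steel plate, top 20 mm above the table, x -75 to 90 mm, y -75 to 205 mm about its origin, which is on the table under the 18 mm spigot (top at 38 mm). A 24 mm column, 350 mm tall, stands at x 50, y 175 mm, its probe head swung aside to +y
- bar_face (a point): middle of the face of the steel spring alignment bar (64 mm along y, top 2 mm lower than the cover's): at the stand's +x side, facing -x to the cover, axes as the stand's. Sprung towards the spigot with 4 to 5 N it rides on the round edge (42 mm from the spigot axis) and drops to 32 mm against the flat; in the last 10 degrees or so it pulls the flat square by itself
- cover: dark coated pump cover: disc 84 mm across, 14 mm thick, about 400 g, with one flat at its +x side, 32 mm from the centre; its bore (1 mm clearance) sits on the spigot; origin at the centre of its underside, 20 mm above the table. Across from the flat (x = -32 mm) a round boss 16 mm thick stands 26 mm above the disc; pushing it round takes 3 to 5 N; it turns easily
- cover_flat (a point): middle of the cover's flat, at half thickness
- housing: bystander: dark pump housing, 78 mm across, 105 mm tall, standing on the table; origin at the centre of its underside
- gauge: bystander: white hand-held gauge display, 82 x 150 x 26 mm, lying on the table; origin at the centre of its underside
Things that resemble listed ones, but are neither listed nor needed, are in the scene too. What is shaped like the cover but blue or orange is not meant. Leave any brown or orange look-alike of the module1 alone.

How it is judged:
On the way, in this order (a step that is already met when the one before it is completed fails the run):
1. every module docked in one closed row against the power unit ((distance between module1_hubside and power_contact below 0.004 m or distance between module1_hubside and module2_farside below 0.004 m or distance between module1_hubside and module3_farside below 0.004 m or distance between module1_hubside and module4_farside below 0.004 m) and angle between each of module1, module2, module3, module4's own z axis and vertical below 0.06 rad and angle between the x axis of each of module1, module2, module3, module4 and the x axis of rail, either way round below 0.06 rad and linear speed of each of module1, module2, module3, module4 below 0.02 m/s and (distance between module2_hubside and power_contact below 0.004 m or distance between module2_hubside and module1_farside below 0.004 m or distance between module2_hubside and module3_farside below 0.004 m or distance between module2_hubside and module4_farside below 0.004 m) and (distance between module3_hubside and power_contact below 0.004 m or distance between module3_hubside and module1_farside below 0.004 m or distance between module3_hubside and module2_farside below 0.004 m or distance between module3_hubside and module4_farside below 0.004 m) and (distance between module4_hubside and power_contact below 0.004 m or distance between module4_hubside and module1_farside below 0.004 m or distance between module4_hubside and module2_farside below 0.004 m or distance between module4_hubside and module3_farside below 0.004 m)), for 0.3 s.
2. power button pressed (value of joint power above 0.004 m), for 0.05 s.
At the end, for the whole second after the job is handed in: Every module upright on the rail, square within 0.06 rad, at rest, its power-side contact point within 4 mm of the power unit's or another module's far-side one; cover flat within 3 mm of the bar face, square within 0.05 rad; power button pressed after docking, and out again (all of step 1 and distance between cover_flat and bar_face below 0.003 m and angle between the x axis of cover and the x axis of bar_face, either way round below 0.05 rad and angle between cover's own z axis and vertical below 0.05 rad and value of joint power below 0.002 m); the robot touches nothing.
It fails at once if the pump housing is moved (distance of housing from where it was at the start of the episode above 0.02 m or angle between housing's own z axis and vertical above 0.3 rad).
It fails at once if the hand-held display is moved (distance of gauge from where it was at the start of the episode above 0.02 m).
Of module1, module2, module3, module4 only 3 to 4 are there at a start; the rules pass over those that are not, and their reading is None.
At some moment in a run one of module1, module2, module3, module4 may be knocked a few centimetres aside while the robot is not near it.
Once in a run the grip may slacken for a moment while it holds something.
It also fails if it takes over 210 s, if anything falls off the work surface, if the arm or the gripper's body presses on something with over 40 N, if the wrist force passes 120 N, or if a joint passes its speed limit or range.

## Robot

A 6-joint arm with a two-finger parallel gripper is mounted at the origin on the work surface. World frame = base frame: x ahead of the robot, y to its left, z up, the work surface at z = 0. Lengths are in m, angles in rad, forces in N, time in s.
With the tool pointing down it reaches from about 0.4 to 0.825 m from the base axis. Payload 7 kg.
Tool frame: the origin (TCP) lies on the centre line of the jaws, within the pads' length; the fingertips stand 14 mm ahead of it and the grasp point (between the pads) lies 5 mm behind it; z points along the fingers, y is the line along which they close (so a half turn about z gives the same grasp; the last joint's range is limited). The gripper opens to 88 mm and grips with 3 to 60 N. Pads are 19 mm wide; open, the fingers measure 130 mm over their backs; the gripper's body (78 mm by 193 mm) begins 47 mm behind the grasp point.
Start: joints at [-0.85, 0.359, 0.012, 0, -1.224, -0.288], TCP at [0.283, -0.613, 0.241] pointing down, gripper open.
Joint ranges: [-3.07, 3.07], [-1.43, 2.12], [-1.02, 1.25], [-3.03, 1.67], [-3.05, -0], [-3.03, 3.03]. Speed limits (rad/s): [2.39, 2.39, 3.01, 3.14, 3.14, 3.14].

## Interface

Orientations are given as [roll, pitch, yaw] about the fixed x, y, z axes, in that order (R = Rz(yaw) Ry(pitch) Rx(roll)).
In Python, from station import arm gives the robot as it stands.
- The arm moves only by the tool move_arm, never from a script. Its argument "rows" is a list of rows, each an object with "translation": the shift along the tool's x, y, z in cm, a list of three; "rot": the turn, a rotation vector about the tool's x, y, z in degrees, a list of three; "hand": the closure, from 0 (fully open) to 1 (shut). A call has 1 to 8 rows; each row is the pose to reach, as a shift and turn from the pose commanded when the call began, along the tool's axes at that moment; what a row does not reach only later rows make up. A row lasts 1/12 s, in which the tool goes at most 41.7 mm and 7.16 degrees, less where a joint would pass 70% of its speed; a pose out of reach is approached as far as the arm can. A call with a gripper value outside its range is refused whole. The fingers move at their own pace and stop on an object; "squeeze" is the grip in N (left out, the last holds). Time passes only in rows, so rows that repeat a pose let the fingers close. It gives the time, the measured TCP pose, the force, the opening and the grip force at its end, in the units of the state.
- arm.get_state(): the state, without advancing time (a new reading comes with each control period).
- arm.grab_frame(name): name is "side" or "top" or "wrist"; returns (picture, depth): 384x512x3 uint8, red, green, blue; 384x512 float32, m along the optical axis (not along the pixel's ray), 0 where there is no reading.
- arm.camera_params(name): a dict with "vfov" (degrees; the focal length in pixels is half the picture's height over the tangent of half this angle, whatever the lens; pixels are square), "cx", "cy" (the principal point, pixels), "position" and "orientation" of the camera in the world; the wrist camera has in their place "tool_from_camera" (4x4, takes a point from camera to tool coordinates, whose origin is the TCP and whose axes are the flange's). Camera axes: x right, y down, z forward; pixel columns grow to the right and rows downward; lengths in m; the calibration is good to about 2 mm. The wrist camera is an equidistant fisheye: a pixel r from the principal point sees the ray r / f radians off the axis. A picture is of the moment at which its call begins: read the wrist's pose just before it. camera_params takes no time and is no camera call.
- arm.job_done(): hands the job in; it is judged then, once.
Trained networks look in the newest picture that a camera, given by its name, has taken for a name from the list of things; names that differ only in an ending like _2 or _b are one class to them, and where a whole thing is asked for, a point or a joint stands for the part that bears it (a point fixed in the world has none). Each returns a list of dicts, best first, with "p" (0 to 1); they miss things now and then, are a little off and sometimes report something else, mostly with a low value. They report only what shows in the picture. A call takes as long as a camera call. They do not tell look-alikes from the thing itself.
- arm.search_frame(label, camera): "point" ([x, y, z] in m, in the coordinates of the camera as it stood for that picture, good to about 4 mm: the middle of the surface that is visible of it).
- arm.pinpoint(label, camera): "point" ([x, y, z] in m, in the coordinates of the camera as it stood for that picture, good to about 4 mm: a listed point, or the origin of a listed thing).
The state is a dict: "t": time; "q": joint angles; "qd": joint speeds; "joint_efforts": joint torques, N m; "eef_pos": TCP position; "ee_rot": TCP orientation; "force": force on the tool from outside, world axes, zero at the start; "moment": the same for the moment, N m; "width": finger opening in m; "gripper_force": force on a finger pad.
Only numpy, scipy, OpenCV 4.12 (cv2) and the standard library are available. Lean on these libraries where they do the work, as an engineer would, in place of code of your own. Each camera call takes 0.05 s, during which the arm holds its last target. There are 200 camera calls.

## Working session

There is one attempt and no reset: what is moved stays moved. The work goes in short steps, Python scripts to look and compute and a tool call to move; the robot and the scene stay as the last step left them, time stands still between calls to the robot, and variables do not carry over. Pictures are saved under pics/ and viewed, at most 14 in all, crops included, and the job is handed in when it is done.

Besides the shell and the picture viewer there is one more tool, called after ">>>" as name([rows], argument=value, ...), one row to a line, values as JSON. move_arm: Moves the arm, as the interface text tells. Its arguments: {"type":"object","properties":{"rows":{"type":"array","items":{"type":"object","properties":{"translation":{"type":"array","items":{"type":"number"}},"rot":{"type":"array","items":{"type":"number"}},"hand":{"type":"number"}}}},"squeeze":{"type":"number"}},"required":["rows"]}

```bash
mkdir -p pics; ls; cat > h.py <<'E'
import numpy as np, cv2
from station import arm
from scipy.spatial.transform import Rotation as R
def Rm(o):
    o=np.array(o,float)
    if o.shape==(3,3): return o
    return R.from_euler('xyz',o).as_matrix() if o.size==3 else R.from_quat(o).as_matrix()
def cam(name):
    p=arm.camera_params(name)
    if name=='wrist':
        s=arm.get_state(); T=np.eye(4); T[:3,:3]=Rm(s['ee_rot']); T[:3,3]=s['eef_pos']
        T=T@np.array(p['tool_from_camera'])
    else:
        T=np.eye(4); T[:3,:3]=Rm(p['orientation']); T[:3,3]=p['position']
    return T,p
def cloud(name,d,p,T):
    h,w=d.shape; f=h/2/np.tan(np.radians(p['vfov'])/2)
    u,v=np.meshgrid(np.arange(w),np.arange(h)); x=u-p['cx'];y=v-p['cy']
    if name=='wrist':
        r=np.hypot(x,y)+1e-9; k=np.tan(np.minimum(r/f,1.5))/r; X=x*k*d;Y=y*k*d
    else: X=x/f*d;Y=y/f*d
    return np.stack([X,Y,d],-1)@T[:3,:3].T+T[:3,3]
def shot(name,fn=None):
    T,p=cam(name); im,d=arm.grab_frame(name)
    if fn: cv2.imwrite('pics/'+fn,im[:,:,::-1])
    return im,d,cloud(name,d,p,T),T
E
python3 - <<'E'
from h import *
print(arm.get_state()); 
for n in('side','top','wrist'): print(n,arm.camera_params(n))
for n in('top','side'):
    im,d,c,T=shot(n,n+'0.png'); np.savez('pics/'+n,im=im,c=c)
    for l in ['module1','board','studs','rail','power_contact','power_top','stand','bar_face','cover','cover_flat','housing','gauge']:
        for r in arm.pinpoint(l,n)[:6]:
            print(n,l,round(r['p'],2),np.round(T[:3,:3]@r['point']+T[:3,3],3))
E
```

```text
pics
{'t': 0.0, 'q': array([-8.49907291e-01,  3.59364454e-01,  1.10910974e-02, -3.74901061e-04,
       -1.22407805e+00, -2.88103427e-01]), 'qd': array([ 0.00088692, -0.0007422 , -0.00082776, -0.00235277, -0.00035595,
        0.0017254 ]), 'joint_efforts': array([-8.23904193e-04, -5.82716775e+01,  2.93055171e+01,  6.99745104e+00,
        6.75518837e-03, -1.47328960e-04]), 'eef_pos': array([ 0.28289954, -0.61236193,  0.23964673]), 'ee_rot': array([ 3.14000152e+00, -1.03988481e-04, -2.70893463e+00]), 'force': array([-0.04824759, -0.0733818 , -0.55836269]), 'moment': array([-0.01533452, -0.00073865,  0.0304536 ]), 'gripper_force': 0.0, 'width': 0.0876860569360877}
side {'vfov': 49.42530814141893, 'cx': 258.60471047485913, 'cy': 190.4035358473043, 'position': array([-0.08175642,  0.6949178 ,  0.63861048]), 'orientation': array([-2.09682703e+00, -5.04388742e-04, -2.44931839e+00])}
top {'vfov': 52.77872001594014, 'cx': 256.7635912305303, 'cy': 184.83952894549157, 'position': array([ 0.32976848, -0.03714107,  1.0810723 ]), 'orientation': array([-2.95575009e+00,  2.17491961e-03, -1.56598180e+
[... 1723 characters left out ...]
_contact 0.58 [ 0.448 -0.283  0.06 ]
side power_top 0.62 [0.676 0.023 0.091]
side power_top 0.56 [ 0.495 -0.283  0.058]
side power_top 0.37 [0.654 0.025 0.034]
side stand 0.76 [0.503 0.29  0.001]
side stand 0.49 [ 0.756 -0.151 -0.001]
side bar_face 0.66 [ 0.523 -0.28   0.062]
side bar_face 0.42 [0.544 0.286 0.028]
side cover 0.89 [0.503 0.29  0.019]
side cover 0.87 [0.327 0.3   0.003]
side cover 0.83 [ 0.705  0.382 -0.002]
side cover 0.71 [0.654 0.025 0.031]
side cover 0.47 [ 0.472 -0.283  0.031]
side cover_flat 0.68 [0.469 0.289 0.028]
side cover_flat 0.61 [0.315 0.273 0.009]
side cover_flat 0.55 [0.726 0.363 0.005]
side housing 0.8 [ 0.754 -0.15   0.002]
side gauge 0.91 [0.759 0.196 0.   ]
```

View pics/top0.png

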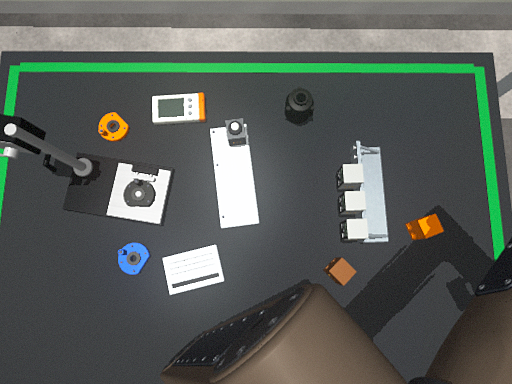

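View pics/side0.png

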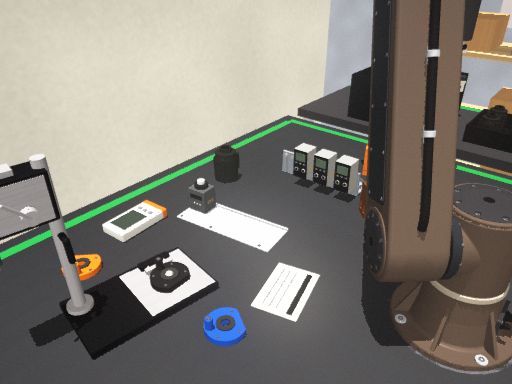

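The top view shows three modules hanging at about (350,175–230) px, with their fronts towards world +y. The rail is at (235,175) with the power unit at its far end, and the black cover sits on the stand at (140,192). The brown/orange blocks, the blue and orange covers and the paper are decoys.

```bash
python3 - <<'E'
from h import *
def fit(m,c,name):
    P=c[m][:,:2].astype(np.float32); r=cv2.minAreaRect(P*1000); print(name,m.sum(),np.round(r[0],1),np.round(r[1],1),round(r[2],2), 'z',round(float(np.median(c[m][:,2])),4))
for n in('top','side'):
    D=np.load(f'pics/{n}.npz'); im=D['im'].astype(int); c=D['c']; x,y,z=c[...,0],c[...,1],c[...,2]
    light=im.min(-1)>150
    reg=(x>.35)&(x<.65)&(y>-.40)&(y<-.2)
    m=reg&(z>.113)&(z<.13)
    k,l,st,cc=cv2.connectedComponentsWithStats(m.astype(np.uint8))
    for i in range(1,k):
        if st[i,4]>60: fit(l==i,c,n+' mod')
    fit(reg&(z>.068)&(z<.079)&(y<-.29),c,n+' panel')
    fit((x>.4)&(x<.7)&(abs(y-.01)<.1)&light&(z<.012)&(z>-.005),c,n+' rail')
    fit((x>.62)&(x<.73)&(abs(y-.02)<.06)&(z>.064)&(z<.075),c,n+' PU')
    b=(x>.62)&(x<.73)&(abs(y-.02)<.06)&(z>.08)&(z<.1)&light
    fit(b,c,n+' button'); print(c[b].mean(0))
    b=(abs(x-.5)<.06)&(abs(y-.29)<.06)&(z>.052)&(z<.07); print('boss',b.sum(),c[b].mean(0))
    s=(abs(x-.5)<.1)&(abs(y-.29)<.15)&light&(z>.015)&(z<.026); fit(s,c,n+' plate')
E
```

```text
top mod 390 [ 542.5 -276.9] [48.2 51.6] 2.18 z 0.121
top mod 399 [ 472.9 -279.2] [47.9 50.8] 2.67 z 0.1212
top mod 405 [ 403.3 -281.2] [47.4 50.7] 2.91 z 0.1212
top panel 194 [ 509.8 -306.6] [268.8  29.5] 2.47 z 0.0734
top rail 3383 [561.3  32.7] [290.  108.9] 7.64 z 0.0029
top PU 210 [678.1  27.4] [56.6 49.7] 7.48 z 0.0695
top button 53 [677.   26.4] [18.8 19.5] 88.34 z 0.0915
[0.67660226 0.02653076 0.09112079]
boss 30 [0.53199956 0.29142423 0.05954829]
top plate 1846 [506.7 295.4] [152.1 151.4] 81.07 z 0.0198
side mod 170 [ 543.9 -276.1] [51.8 53.7] 2.26 z 0.121
side mod 183 [ 473.6 -278.3] [50.4 56.4] 4.47 z 0.1211
side mod 204 [ 404.1 -280.3] [55.3 50. ] 88.55 z 0.1208
side panel 71 [ 507.9 -300.8] [269.3  29.8] 1.87 z 0.0725
side rail 2457 [564.1  26.7] [290.  123.8] 7.84 z 0.0034
side PU 145 [677.6  28.3] [57.8 50.8] 6.86 z 0.07
side button 41 [676.2  28. ] [20.4 19.6] 1.63 z 0.0903
[0.67560124 0.03008474 0.08980921]
boss 46 [0.53202666 0.29313732 0.05815507]
side plate 2132 [509.9 293.5] [153.4 158.2] 80.65 z 0.0202
```

>>> move_arm([
  {"translation": [0, 0, -2], "rot": [0, 0, 0], "hand": 0},
  {"translation": [0, 0, -4], "rot": [0, 0, 0], "hand": 0},
])

```text
t: 1.47
eef_pos: [0.2827, -0.6121, 0.2796]
ee_rot: [3.138, -0.001, -2.709]
force: [0.4, -0.3, 1.0]
width: 0.0875
gripper_force: 0.0
```

```bash
cat >> h.py <<'E'
def go(pos,yaw_deg=None):
    "tool-frame shift (cm) and rotvec (deg) to world TCP pos, tool straight down at yaw"
    s=arm.get_state(); A=Rm(s['ee_rot']); 
    t=A.T@(np.array(pos)-s['eef_pos'])*100
    B=A if yaw_deg is None else R.from_euler('xyz',[180,0,yaw_deg],degrees=True).as_matrix()
    rv=R.from_matrix(A.T@B).as_rotvec(degrees=True)
    print('shift cm',np.round(t,2),'rot',np.round(rv,2),'rows',round(np.linalg.norm(t)/4.17,1),round(np.linalg.norm(rv)/7.16,1)); return t,rv
def ry(): return np.degrees(arm.get_state()['ee_rot'][2])
E
python3 -c "
from h import *
go([.50,-.28,.28],-177.7)"
```

```text
shift cm [-33.66  21.04   0.  ] rot [ 0.17 -0.08 22.5 ] rows 9.5 3.1
```

>>> move_arm([
  {"translation": [-3.4, 2.1, 0], "rot": [0, 0, 3], "hand": 0},
  {"translation": [-6.8, 4.2, 0], "rot": [0, 0, 6], "hand": 0},
  {"translation": [-10.2, 6.3, 0], "rot": [0, 0, 9], "hand": 0},
  {"translation": [-13.6, 8.5, 0], "rot": [0, 0, 12], "hand": 0},
  {"translation": [-17, 10.6, 0], "rot": [0, 0, 15], "hand": 0},
  {"translation": [-20.4, 12.7, 0], "rot": [0, 0, 18], "hand": 0},
  {"translation": [-23.8, 14.8, 0], "rot": [0, 0, 20], "hand": 0},
  {"translation": [-27, 17, 0], "rot": [0, 0, 22.5], "hand": 0},
])

```text
t: 2.13
eef_pos: [0.4578, -0.3434, 0.2809]
ee_rot: [-3.141, 0.001, -3.103]
force: [0.3, -1.1, -0.6]
width: 0.0874
gripper_force: 0.0
```

```bash
python3 -c "
from h import *
print(arm.get_state()['eef_pos'],ry())
go([.50,-.28,.28],-177.7)"
```

```text
[ 0.45781405 -0.34343108  0.28087727] -177.79150052433795
shift cm [-4.46  6.18  0.09] rot [-0.02  0.04 -0.09] rows 1.8 0.0
```

Good. Next I move to the view position and measure from the wrist camera.

>>> move_arm([
  {"translation": [-2.2, 3, 0], "rot": [0, 0, 0], "hand": 0},
  {"translation": [-4.4, 6.2, 0], "rot": [0, 0, 0], "hand": 0},
  {"translation": [-4.4, 6.2, 0], "rot": [0, 0, 0], "hand": 0},
  {"translation": [-4.4, 6.2, 0], "rot": [0, 0, 0], "hand": 0},
  {"translation": [-4.4, 6.2, 0], "rot": [0, 0, 0], "hand": 0},
])

```text
t: 2.55
eef_pos: [0.4984, -0.2812, 0.2806]
ee_rot: [-3.142, -0.0, -3.1]
force: [-0.7, -1.0, -0.0]
width: 0.0877
gripper_force: 0.0
```

```bash
cat >> h.py <<'E'
def fit(m,c,name):
    P=c[m][:,:2].astype(np.float32); r=cv2.minAreaRect(P*1000); print(name,m.sum(),np.round(r[0],1),np.round(r[1],1),round(r[2],2),'z',round(float(np.median(c[m][:,2])),4)); return r
def mods(c,reg,lo=.113,hi=.13,mn=100):
    m=(reg&(c[...,2]>lo)&(c[...,2]<hi)).astype(np.uint8)
    k,l,st,cc=cv2.connectedComponentsWithStats(m)
    for i in range(1,k):
        if st[i,4]>mn: fit(l==i,c,'mod')
E
python3 - <<'E'
from h import *
im,d,c,T=shot('wrist','w1.png')
x,y,z=c[...,0],c[...,1],c[...,2]; reg=(x>.35)&(x<.65)&(y>-.40)&(y<-.2)
mods(c,reg)
m=reg&(z>.071)&(z<.077)&(y<-.29)&(y>-.32); fit(m,c,'panel')
E
```

```text
mod 2288 [ 403.9 -281. ] [47.3 50.3] 1.89 z 0.1206
mod 2218 [ 473.9 -279. ] [48.3 50.3] 1.99 z 0.1206
mod 1946 [ 543.8 -276.5] [49.6 50.2] 1.47 z 0.1207
panel 1527 [ 507.2 -303.1] [263.9  25.1] 1.85 z 0.0735
```

View pics/w1.png

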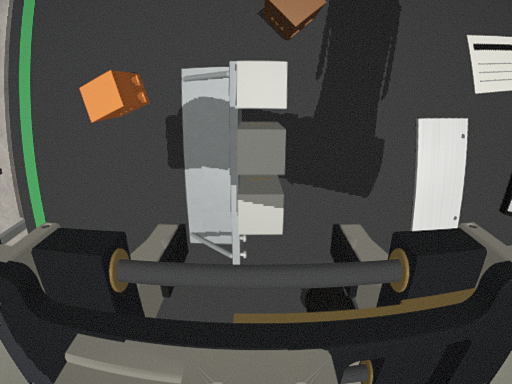

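The three modules show at (262,85), (262,148) and (262,205) px. Their tops are 120.6 mm high and 48x50 mm, which matches the sizes given, and the yaw is about 1.9°.

```bash
python3 -c "
from h import *
go([.5438,-.2765,.098],-178.1)"
```

```text
shift cm [-4.59  0.35 18.26] rot [-0.01 -0.01  0.39] rows 4.5 0.1
```

>>> move_arm([
  {"translation": [-4.5, 0.35, 2], "rot": [0, 0, 0.4], "hand": 0},
  {"translation": [-4.6, 0.35, 6], "rot": [0, 0, 0.4], "hand": 0},
  {"translation": [-4.6, 0.35, 10], "rot": [0, 0, 0.4], "hand": 0},
  {"translation": [-4.6, 0.35, 14], "rot": [0, 0, 0.4], "hand": 0},
  {"translation": [-4.6, 0.35, 16.5], "rot": [0, 0, 0.4], "hand": 0},
  {"translation": [-4.6, 0.35, 18.2], "rot": [0, 0, 0.4], "hand": 0},
  {"translation": [-4.6, 0.35, 18.2], "rot": [0, 0, 0.4], "hand": 0.2},
  {"translation": [-4.6, 0.35, 18.2], "rot": [0, 0, 0.4], "hand": 0.35},
], squeeze=8)

```text
t: 3.27
eef_pos: [0.5432, -0.2773, 0.0981]
ee_rot: [3.142, -0.002, -3.11]
force: [0.1, -0.5, 0.9]
width: 0.0792
gripper_force: 0.0
```

>>> move_arm([
  {"translation": [0, 0, 0], "rot": [0, 0, 0], "hand": 0.5},
  {"translation": [0, 0, 0], "rot": [0, 0, 0], "hand": 0.5},
  {"translation": [0, 0, 0], "rot": [0, 0, 0], "hand": 0.5},
  {"translation": [0, 0, 0], "rot": [0, 0, 0], "hand": 0.5},
], squeeze=25)

```text
t: 3.6
eef_pos: [0.5448, -0.2765, 0.1]
ee_rot: [-3.141, 0.002, -3.108]
force: [1.3, -11.3, -0.4]
width: 0.0531
gripper_force: 7.0
```

>>> move_arm([
  {"translation": [0, 0, 0], "rot": [0, 0, 0], "hand": 0.6},
  {"translation": [0, 0, 0], "rot": [0, 0, 0], "hand": 0.6},
  {"translation": [0, 0, 0], "rot": [0, 0, 0], "hand": 0.6},
  {"translation": [0, 0, 0], "rot": [0, 0, 0], "hand": 0.6},
])

```text
t: 3.93
eef_pos: [0.5449, -0.2777, 0.1]
ee_rot: [-3.139, 0.002, -3.108]
force: [-0.7, -8.1, 1.6]
width: 0.0505
gripper_force: 24.8
```

>>> move_arm([
  {"translation": [0, 0, -0.4], "rot": [0, 0, 0], "hand": 0.6},
  {"translation": [0, 0, -0.8], "rot": [0, 0, 0], "hand": 0.6},
  {"translation": [0, 0, -1.1], "rot": [0, 0, 0], "hand": 0.6},
  {"translation": [0, 0, -1.35], "rot": [0, 0, 0], "hand": 0.6},
  {"translation": [0, 0, -1.35], "rot": [0, 0, 0], "hand": 0.6},
  {"translation": [0, 0, -1.35], "rot": [0, 0, 0], "hand": 0.6},
])

```text
t: 4.43
eef_pos: [0.5443, -0.2759, 0.1123]
ee_rot: [3.141, 0.001, -3.108]
force: [-0.2, 0.4, -4.3]
width: 0.0502
gripper_force: 24.8
```

>>> move_arm([
  {"translation": [0, 0.4, 0], "rot": [0, 0, 0], "hand": 0.6},
  {"translation": [0, 0.9, 0], "rot": [0, 0, 0], "hand": 0.6},
  {"translation": [0, 1.5, 0], "rot": [0, 0, 0], "hand": 0.6},
  {"translation": [0, 2.5, 0], "rot": [0, 0, 0], "hand": 0.6},
  {"translation": [0, 4, -2], "rot": [0, 0, 0], "hand": 0.6},
  {"translation": [0, 6, -5], "rot": [0, 0, 0], "hand": 0.6},
  {"translation": [0, 9, -7], "rot": [0, 0, 0], "hand": 0.6},
  {"translation": [0, 11, -8], "rot": [0, 0, 0], "hand": 0.6},
])

```text
t: 5.1
eef_pos: [0.5415, -0.1641, 0.1951]
ee_rot: [-3.141, 0.004, -3.108]
force: [0.1, -0.3, -2.7]
width: 0.0504
gripper_force: 24.8
```

```bash
python3 - <<'E'
from h import *
s=arm.get_state();print(s['width'],s['gripper_force'],s['force'])
go([.58,-.05,.25],-172.4)
im,d,c,T=shot('wrist','w2.png')
x,y,z=c[...,0],c[...,1],c[...,2]
light=im.min(-1)>130
fit((x>.4)&(x<.74)&(y>-.08)&(y<.12)&light&(z<.012)&(z>-.005),c,'rail')
E
```

```text
0.050378623343299 24.754364490509033 [ 0.08503485 -0.30828083 -2.70834339]
shift cm [-4.25 11.27 -5.48] rot [-0.03  0.22 -5.67] rows 3.2 0.8
rail 10837 [535.2  34.9] [234.6 114.9] 6.93 z 0.0025
```

```bash
python3 - <<'E'
from h import *
a=np.radians(7.6); ey=np.array([np.cos(a),np.sin(a)]); ex=np.array([np.sin(a),-np.cos(a)]); O=np.array([.580,.0135])
im,d,c,T=shot('wrist'); np.savez('pics/w2',im=im,c=c)
top=np.load('pics/top.npz')
for n,im,c in(('wrist',im,c),('top',top['im'],top['c'])):
    q=c[...,:2]-O; X=q@ex*1000; Y=q@ey*1000; z=c[...,2]*1000; L=im.astype(int).min(-1)>130
    for lo in range(-160,60,40):
        m=(Y>lo)&(Y<lo+40)&(X>-90)&(X<50)&L&(z<12)&(z>-5)
        l=(Y>lo)&(Y<lo+40)&(X>0)&(X<50)&(z>5)&(z<12)
        if m.sum()>30: print(n,lo,m.sum(),'X',np.round(np.percentile(X[m],[.5,2,98,99.5]),1),'z',np.median(z[m]),'lip',l.sum(),np.round(np.percentile(X[l],[5,50,95]),1) if l.sum()>5 else '')
    m=(X>-90)&(X<10)&L&(z<6)&(z>-5)&(abs(Y)<200); print(n,'Y',np.percentile(Y[m],[.2,1,99]))
    p=(z>64)&(z<75)&(Y>55)&(Y<140)&(abs(X)<40)
    if p.sum()>20: print('PU',p.sum(),np.percentile(Y[p],[1,99]),np.percentile(X[p],[1,99]))
E
```

```text
wrist -160 2188 X [-74.6 -72.6  29.1  30.6] z 2.427330678254569 lip 171 [25.3 28.4 31.1]
wrist -120 2283 X [-76.2 -73.2  29.1  30.5] z 2.5047746302521157 lip 182 [25.5 28.5 31.3]
wrist -80 2134 X [-74.5 -72.7  29.   30.4] z 2.6136797751052097 lip 172 [24.8 28.5 31.1]
wrist -40 1989 X [-74.7 -73.1  29.8  31.1] z 2.7197414332428282 lip 165 [24.5 28.1 31.4]
wrist 0 1784 X [-75.2 -73.2  29.9  30.9] z 2.776417528298658 lip 136 [25.1 28.6 31.1]
wrist 40 347 X [-75.7 -75.2  14.3  19.2] z 2.6464193560213345 lip 0 
wrist Y [-158.1155295  -156.46466846   50.17265317]
top -160 559 X [-75.8 -73.3  30.8  32.5] z 3.0919009725187685 lip 46 [ 4.1 26.1 30.6]
top -120 548 X [-74.8 -73.4  31.2  32.9] z 2.8665146150370635 lip 41 [11.  27.2 30.8]
top -80 533 X [-75.4 -73.6  31.   32.8] z 3.0122654986186603 lip 44 [ 3.7 25.7 30.5]
top -40 523 X [-75.2 -73.5  31.   32.8] z 2.7410107368182057 lip 34 [ 2.9 26.7 30.3]
top 0 513 X [-75.5 -73.8  30.9  32.5] z 2.775726258328559 lip 37 [ 4.2 26.3 30.3]
top 40 447 X [-75.6 -73.7  31.1  32.8] z 2.7168552503340493 lip 40 [ 4.9 26.5 31.4]
top Y [-161.03682492 -159.12952506  126.33474064]
PU 210 [ 70.89645728 126.39954638] [-25.14718923  23.73146072]
```

View pics/w2.png

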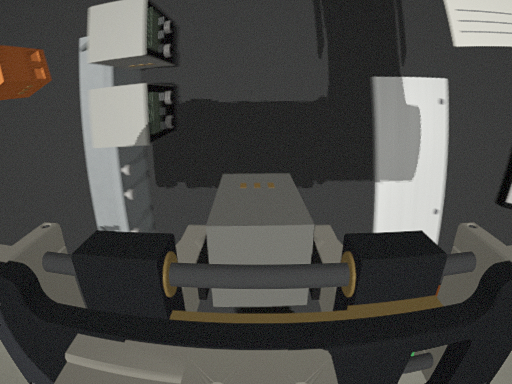

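The module is held at (260,230) px, upright, and the rail frame is confirmed as O=(0.580,0.0135) with a 7.6° tilt.

```bash
cat >> h.py <<'E'
_a=np.radians(7.6); EY=np.array([np.cos(_a),np.sin(_a)]); EX=np.array([np.sin(_a),-np.cos(_a)]); O=np.array([.580,.0135])
def rp(X,Y,z): return np.r_[O+X/1000*EX+Y/1000*EY,z]
def rc(): q=arm.get_state()['eef_pos'][:2]-O; print('rail XY mm',q@EX*1000,q@EY*1000,'yaw',ry())
E
python3 -c "
from h import *
go(rp(-3,40,.12),-172.4)"
```

```text
shift cm [-8.38 18.19  7.53] rot [-0.    0.28 -5.52] rows 5.1 0.8
```

>>> move_arm([
  {"translation": [-1.4, 3, 0.5], "rot": [0, 0, -1], "hand": 0.6},
  {"translation": [-2.8, 6, 1], "rot": [0, 0, -2], "hand": 0.6},
  {"translation": [-4.2, 9, 2], "rot": [0, 0, -3], "hand": 0.6},
  {"translation": [-5.6, 12, 3.5], "rot": [0, 0, -4], "hand": 0.6},
  {"translation": [-7, 15, 5], "rot": [0, 0, -5], "hand": 0.6},
  {"translation": [-8, 17.4, 6.5], "rot": [0, 0.3, -5.5], "hand": 0.6},
  {"translation": [-8.4, 18.2, 7.5], "rot": [0, 0.3, -5.5], "hand": 0.6},
  {"translation": [-8.4, 18.2, 7.5], "rot": [0, 0.3, -5.5], "hand": 0.6},
])

```text
t: 5.87
eef_pos: [0.6175, 0.0207, 0.1137]
ee_rot: [-3.142, -0.01, -3.01]
force: [-0.6, -1.1, -3.2]
width: 0.0503
gripper_force: 24.8
```

>>> move_arm([
  {"translation": [0, 0, 1.5], "rot": [0, 0, 0], "hand": 0.6},
  {"translation": [0, 0, 3], "rot": [0, 0, 0], "hand": 0.6},
  {"translation": [0, 0, 3.8], "rot": [0, 0, 0], "hand": 0.6},
  {"translation": [0, 0, 4.2], "rot": [0, 0, 0], "hand": 0.6},
  {"translation": [0, 0, 4.2], "rot": [0, 0, 0], "hand": 0.6},
  {"translation": [0, 0, 4.2], "rot": [0, 0, 0], "hand": 0.6},
])

```text
t: 6.37
eef_pos: [0.6189, 0.0178, 0.0777]
ee_rot: [-3.141, -0.003, -3.012]
force: [-4.0, 0.5, 11.5]
width: 0.0501
gripper_force: 25.0
```

```bash
python3 -c "
from h import *
rc(); s=arm.get_state(); print(s['eef_pos'],s['force'],s['width'])
go(rp(-3,40,.073),-172.4)"
```

```text
rail XY mm 0.8519529576837757 39.143139448910134 yaw -172.5833568265404
[0.61891196 0.01783246 0.07772612] [-3.96477043  0.45024957 11.47474742] 0.05009560331833824
shift cm [-0.09  0.39  0.47] rot [-0.03 -0.17 -0.18] rows 0.1 0.0
```

Contact came 5 mm early at X≈+0.9, so it is probably sitting on the lip. I lift, move 4 mm to the front and lower again.

>>> move_arm([
  {"translation": [0, 0, -0.6], "rot": [0, 0, 0], "hand": 0.6},
  {"translation": [0, 0, -1], "rot": [0, 0, 0], "hand": 0.6},
  {"translation": [0, 0.4, -1], "rot": [0, 0, 0], "hand": 0.6},
  {"translation": [0, 0.5, -0.8], "rot": [0, 0, 0], "hand": 0.6},
  {"translation": [0, 0.5, -0.4], "rot": [0, 0, 0], "hand": 0.6},
  {"translation": [0, 0.5, 0], "rot": [0, 0, 0], "hand": 0.6},
  {"translation": [0, 0.5, 0], "rot": [0, 0, 0], "hand": 0.6},
])

```text
t: 6.95
eef_pos: [0.6172, 0.0233, 0.074]
ee_rot: [-3.141, -0.007, -3.012]
force: [-0.0, 0.5, -2.8]
width: 0.0501
gripper_force: 24.9
```

```bash
python3 -c "
from h import *
rc(); s=arm.get_state(); print(s['eef_pos'],s['force'],s['width'])
go(rp(-3,40,.073),-172.4)"
```

```text
rail XY mm -4.7635978366741165 38.1457275398004 yaw -172.5922602769075
[0.61718062 0.02326677 0.07398244] [-0.00637753  0.50675154 -2.79689311] 0.05008341631393972
shift cm [-0.19 -0.18  0.1 ] rot [-0.01 -0.38 -0.19] rows 0.1 0.1
```

>>> move_arm([
  {"translation": [0, 0, 0.1], "rot": [0, -0.4, -0.2], "hand": 0.6},
  {"translation": [0, 0, 0.15], "rot": [0, -0.4, -0.2], "hand": 0.6},
  {"translation": [0, -0.2, 0.15], "rot": [0, -0.4, -0.2], "hand": 0.6},
  {"translation": [0, -0.4, 0.15], "rot": [0, -0.4, -0.2], "hand": 0.6},
  {"translation": [0, -0.5, 0.15], "rot": [0, -0.4, -0.2], "hand": 0.6},
  {"translation": [0, -0.55, 0.15], "rot": [0, -0.4, -0.2], "hand": 0.6},
])

```text
t: 7.45
eef_pos: [0.6186, 0.0184, 0.0736]
ee_rot: [3.14, 0.003, -3.009]
force: [-1.4, 6.0, 0.3]
width: 0.0499
gripper_force: 24.9
```

>>> move_arm([
  {"translation": [-0.2, 0, 0], "rot": [0, 0, 0], "hand": 0.6},
  {"translation": [-0.4, 0, 0], "rot": [0, 0, 0], "hand": 0.6},
  {"translation": [-0.6, 0, 0], "rot": [0, 0, 0], "hand": 0.6},
  {"translation": [-0.7, 0, 0], "rot": [0, 0, 0], "hand": 0.6},
  {"translation": [-0.8, 0, 0], "rot": [0, 0, 0], "hand": 0.6},
  {"translation": [-0.8, 0, 0], "rot": [0, 0, 0], "hand": 0.6},
])

```text
t: 7.95
eef_pos: [0.6246, 0.0187, 0.0741]
ee_rot: [-3.142, -0.001, -3.009]
force: [-8.4, 2.1, 10.6]
width: 0.0498
gripper_force: 25.0
```

```bash
python3 -c "
from h import *
rc(); s=arm.get_state(); print(s['eef_pos'],s['force'],s['width'],s['ee_rot'])"
```

```text
rail XY mm 0.7865190488007012 44.912100546231166 yaw -172.41050986874689
[0.62462159 0.0186603  0.07413869] [-8.36388334  2.14687818 10.62338902] 0.04975277197104245 [-3.14153244e+00 -1.37226031e-03 -3.00913106e+00]
```

Contact on the lip and on the power unit is felt (8 N along rail y). I release and lift.

>>> move_arm([
  {"translation": [0, 0, -0.05], "rot": [0, 0, 0], "hand": 0.3},
  {"translation": [0, 0, -0.05], "rot": [0, 0, 0], "hand": 0.15},
  {"translation": [0, 0, -0.05], "rot": [0, 0, 0], "hand": 0.1},
  {"translation": [0, 0, -0.05], "rot": [0, 0, 0], "hand": 0.0},
  {"translation": [0, 0, -0.05], "rot": [0, 0, 0], "hand": 0.0},
  {"translation": [0, 0, -3], "rot": [0, 0, 0], "hand": 0.0},
  {"translation": [0, 0, -7], "rot": [0, 0, 0], "hand": 0.0},
  {"translation": [0, 0, -11], "rot": [0, 0, 0], "hand": 0.0},
])

```text
t: 8.62
eef_pos: [0.6253, 0.0186, 0.1837]
ee_rot: [-3.141, -0.001, -3.009]
force: [1.7, -1.2, 0.3]
width: 0.087
gripper_force: 0.0
```

>>> move_arm([
  {"translation": [0, 0, -4], "rot": [0, 0, 0], "hand": 0.0},
  {"translation": [0, 0, -8], "rot": [0, 0, 0], "hand": 0.0},
  {"translation": [0, 0, -8], "rot": [0, 0, 0], "hand": 0.0},
  {"translation": [0, 0, -8], "rot": [0, 0, 0], "hand": 0.0},
])

```text
t: 8.95
eef_pos: [0.6272, 0.0192, 0.267]
ee_rot: [3.14, 0.008, -3.009]
force: [0.2, -0.2, -1.2]
width: 0.0879
gripper_force: 0.0
```

```bash
cat >> h.py <<'E'
def rails(n):
    im,d,c,T=shot(n); q=c[...,:2]-O; X=q@EX*1000; Y=q@EY*1000; z=c[...,2]*1000
    m=(abs(X)<60)&(Y>-150)&(Y<130)&(z>88)&(z<100)
    k,l,st,cc=cv2.connectedComponentsWithStats(m.astype(np.uint8))
    for i in range(1,k):
        if st[i,4]>60:
            mm=l==i; r=cv2.minAreaRect(np.stack([X[mm],Y[mm]],1).astype(np.float32)); print(n,mm.sum(),'XY',np.round(r[0],1),np.round(r[1],1),round(r[2],1),'z',np.median(z[mm]))
def brd(n):
    im,d,c,T=shot(n); x,y=c[...,0],c[...,1]; mods(c,(x>.35)&(x<.65)&(y>-.40)&(y<-.2))
E
python3 -c "
from h import *
rails('top'); brd('top'); rails('wrist'); rails('side')
go([.4739,-.279,.2],-178.1)"
```

```text
top 342 XY [-0.3 35.3] [50.2 49.3] 0.4 z 94.66319928288735
mod 392 [ 472.9 -279.2] [46.4 51.1] 0.8 z 0.1209
mod 408 [ 403.3 -281.5] [47.5 51.7] 2.97 z 0.1214
wrist 2001 XY [-0.2 36.3] [50.6 47. ] 0.1 z 94.47635550744687
wrist 254 XY [-0.7 99.3] [20.9 20. ] 3.1 z 91.28308511734195
side 227 XY [ 0.5 35.9] [50.5 55.3] 89.5 z 94.85097751066395
shift cm [ 18.93 -27.53   6.22] rot [ 0.   -0.04  5.69] rows 8.1 0.8
```

The module is square and against the lip but 10 mm short of the power unit, so it slid in the grip. I'll push the whole row up at the end. Next module.

>>> move_arm([
  {"translation": [2.4, -3.3, 0], "rot": [0, 0, 1], "hand": 0},
  {"translation": [4.8, -6.8, 0], "rot": [0, 0, 2], "hand": 0},
  {"translation": [7.2, -10.3, 0], "rot": [0, 0, 3], "hand": 0},
  {"translation": [9.6, -13.8, 0], "rot": [0, 0, 4], "hand": 0},
  {"translation": [12, -17.3, 0], "rot": [0, 0, 5], "hand": 0},
  {"translation": [14.4, -20.8, 0], "rot": [0, 0, 5.7], "hand": 0},
  {"translation": [16.8, -24.3, 1], "rot": [0, 0, 5.7], "hand": 0},
  {"translation": [18.9, -27.5, 2], "rot": [0, 0, 5.7], "hand": 0},
])

```text
t: 9.82
eef_pos: [0.4752, -0.277, 0.2436]
ee_rot: [3.141, 0.001, -3.108]
force: [0.9, -1.3, 0.5]
width: 0.0877
gripper_force: 0.0
```

>>> move_arm([
  {"translation": [0, 0, 2], "rot": [0, 0, 0], "hand": 0},
  {"translation": [0, 0, 4], "rot": [0, 0, 0], "hand": 0},
  {"translation": [0, 0, 4], "rot": [0, 0, 0], "hand": 0},
  {"translation": [0, 0, 4], "rot": [0, 0, 0], "hand": 0},
])

```text
t: 10.15
eef_pos: [0.4755, -0.2755, 0.2026]
ee_rot: [3.14, -0.002, -3.109]
force: [-0.0, 0.9, 0.4]
width: 0.0873
gripper_force: 0.0
```

```bash
python3 -c "
from h import *
print(arm.get_state()['eef_pos'],arm.get_state()['ee_rot']); go([.4739,-.279,.098],-178.1); brd('wrist')"
```

```text
[ 0.47551932 -0.27551548  0.20261872] [ 3.14046207e+00 -2.32524503e-03 -3.10876929e+00]
shift cm [ 0.15 -0.35 10.46] rot [ 0.06 -0.13 -0.02] rows 2.5 0.0
mod 4175 [ 403.8 -281.3] [48.5 50.6] 1.98 z 0.1206
mod 3622 [ 473.6 -279.1] [49.1 50.6] 1.9 z 0.1206
```

>>> move_arm([
  {"translation": [0.15, -0.3, 4], "rot": [0, 0, 0], "hand": 0},
  {"translation": [0.15, -0.3, 8], "rot": [0, 0, 0], "hand": 0},
  {"translation": [0.15, -0.3, 10.3], "rot": [0, 0, 0], "hand": 0},
  {"translation": [0.15, -0.3, 10.4], "rot": [0, 0, 0], "hand": 0},
  {"translation": [0.15, -0.3, 10.4], "rot": [0, 0, 0], "hand": 0.2},
  {"translation": [0.15, -0.3, 10.4], "rot": [0, 0, 0], "hand": 0.35},
  {"translation": [0.15, -0.3, 10.4], "rot": [0, 0, 0], "hand": 0.5},
  {"translation": [0.15, -0.3, 10.4], "rot": [0, 0, 0], "hand": 0.6},
], squeeze=15)

```text
t: 10.87
eef_pos: [0.4767, -0.2787, 0.1022]
ee_rot: [-3.141, 0.005, -3.108]
force: [-0.0, -0.1, -0.3]
width: 0.0664
gripper_force: 0.0
```

>>> move_arm([
  {"translation": [0, 0, 0], "rot": [0, 0, 0], "hand": 0.6},
  {"translation": [0, 0, 0], "rot": [0, 0, 0], "hand": 0.6},
  {"translation": [0, 0, 0], "rot": [0, 0, 0], "hand": 0.6},
  {"translation": [0, 0, 0], "rot": [0, 0, 0], "hand": 0.6},
  {"translation": [0, 0, 0], "rot": [0, 0, 0], "hand": 0.6},
], squeeze=40)

```text
t: 11.28
eef_pos: [0.476, -0.28, 0.1013]
ee_rot: [-3.14, 0.003, -3.108]
force: [-0.6, -7.4, 2.0]
width: 0.0506
gripper_force: 39.7
```

>>> move_arm([
  {"translation": [0, 0, -0.4], "rot": [0, 0, 0], "hand": 0.6},
  {"translation": [0, 0, -0.8], "rot": [0, 0, 0], "hand": 0.6},
  {"translation": [0, 0, -1.1], "rot": [0, 0, 0], "hand": 0.6},
  {"translation": [0, 0, -1.35], "rot": [0, 0, 0], "hand": 0.6},
  {"translation": [0, 0, -1.35], "rot": [0, 0, 0], "hand": 0.6},
  {"translation": [0, 0, -1.35], "rot": [0, 0, 0], "hand": 0.6},
])

```text
t: 11.78
eef_pos: [0.4752, -0.2783, 0.1135]
ee_rot: [3.141, 0.002, -3.109]
force: [0.4, -0.5, -3.8]
width: 0.0504
gripper_force: 39.6
```

>>> move_arm([
  {"translation": [0, 0.4, 0], "rot": [0, 0, 0], "hand": 0.6},
  {"translation": [0, 0.9, 0], "rot": [0, 0, 0], "hand": 0.6},
  {"translation": [0, 1.5, 0], "rot": [0, 0, 0], "hand": 0.6},
  {"translation": [0, 2.5, 0], "rot": [0, 0, 0], "hand": 0.6},
  {"translation": [0, 4, -2], "rot": [0, 0, 0], "hand": 0.6},
  {"translation": [0, 6, -4], "rot": [0, 0, 0], "hand": 0.6},
  {"translation": [0, 9, -5], "rot": [0, 0, 0], "hand": 0.6},
  {"translation": [0, 11, -5], "rot": [0, 0, 0], "hand": 0.6},
])

```text
t: 12.45
eef_pos: [0.4726, -0.1666, 0.1661]
ee_rot: [3.141, 0.006, -3.108]
force: [0.2, 0.1, -4.6]
width: 0.0501
gripper_force: 39.6
```

```bash
python3 -c "
from h import *
s=arm.get_state();print(s['eef_pos'],s['width'],s['gripper_force'],s['force'])
rails('wrist'); rails('top');go(rp(-5,-17,.12),-172.4)"
```

```text
[ 0.47264973 -0.16657419  0.16611394] 0.05012091943308452 39.644628167152405 [ 0.21556185  0.12884211 -4.55417541]
shift cm [-9.71 17.84  4.51] rot [ 0.05  0.22 -5.55] rows 5.0 0.8
```

```bash
python3 -c "
from h import *
rails('side')
im,d,c,T=shot('top','t2.png'); im,d,c,T=shot('side','s2.png')
a=cv2.imread('pics/t2.png');b=cv2.imread('pics/s2.png');cv2.imwrite('pics/c2.png',np.hstack([a[80:300,100:440],b[120:340,100:440]]))"
```

```text
side 225 XY [ 1.5 37.2] [51.6 57.6] 89.7 z 94.86899197030363
```

View pics/c2.png

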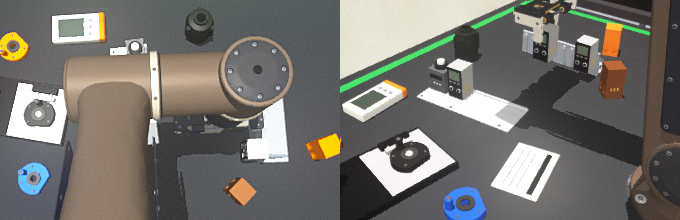

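The arm blocks the top view. The side view shows the first module still standing at rail Y≈36, so I continue.

>>> move_arm([
  {"translation": [-1.5, 2.8, 0], "rot": [0, 0, -1], "hand": 0.6},
  {"translation": [-3, 5.7, 0], "rot": [0, 0, -2], "hand": 0.6},
  {"translation": [-4.6, 8.6, 0.5], "rot": [0, 0, -3], "hand": 0.6},
  {"translation": [-6.2, 11.5, 1.5], "rot": [0, 0, -4], "hand": 0.6},
  {"translation": [-7.8, 14.4, 2.5], "rot": [0, 0, -5], "hand": 0.6},
  {"translation": [-9, 16.8, 3.5], "rot": [0, 0.1, -5.6], "hand": 0.6},
  {"translation": [-9.7, 17.8, 4.5], "rot": [0, 0.1, -5.6], "hand": 0.6},
  {"translation": [-9.7, 17.8, 4.5], "rot": [0, 0.1, -5.6], "hand": 0.6},
])

```text
t: 13.37
eef_pos: [0.563, 0.0139, 0.1161]
ee_rot: [-3.141, -0.003, -3.01]
force: [-0.3, -0.4, -3.8]
width: 0.0502
gripper_force: 39.7
```

>>> move_arm([
  {"translation": [0, 0, 0], "rot": [0, 0, 0], "hand": 0.6},
  {"translation": [0, 0, 0], "rot": [0, 0, 0], "hand": 0.6},
])

```text
t: 13.53
eef_pos: [0.5622, 0.0116, 0.1185]
ee_rot: [-3.142, -0.001, -3.012]
force: [0.2, -0.0, -2.8]
width: 0.0501
gripper_force: 39.7
```

```bash
python3 -c "
from h import *
s=arm.get_state();print(s['eef_pos'],s['width'],s['gripper_force'],s['force']);rc()
rails('side');go(rp(-5,-17,.076),-172.4)"
```

```text
[0.56223695 0.01159842 0.11852351] 0.05005851586501483 39.687740206718445 [ 0.17362947 -0.01759083 -2.83686047]
rail XY mm -0.46440318041203615 -17.858505425106863 yaw -172.55469274614455
side 154 XY [-9.2 44. ] [64.1 39.9] 36.5 z 95.00766712595782
side 101 XY [-11.3 -33.2] [36.9 67.8] 48.1 z 93.64845813687361
shift cm [-0.07  0.47  4.3 ] rot [ 0.01 -0.02 -0.17] rows 1.0 0.0
```

>>> move_arm([
  {"translation": [0, 0.6, 0.5], "rot": [0, 0, -0.2], "hand": 0.6},
  {"translation": [0, 0.6, 2], "rot": [0, 0, -0.2], "hand": 0.6},
  {"translation": [0, 0.6, 3.5], "rot": [0, 0, -0.2], "hand": 0.6},
  {"translation": [0, 0.6, 4.2], "rot": [0, 0, -0.2], "hand": 0.6},
  {"translation": [0, 0.6, 4.4], "rot": [0, 0, -0.2], "hand": 0.6},
  {"translation": [0, 0.6, 4.4], "rot": [0, 0, -0.2], "hand": 0.6},
])

```text
t: 14.08
eef_pos: [0.5617, 0.0177, 0.0753]
ee_rot: [-3.141, -0.0, -3.008]
force: [0.3, 0.0, -4.0]
width: 0.0498
gripper_force: 39.9
```

```bash
python3 -c "
from h import *
s=arm.get_state();print(s['eef_pos'],s['width'],s['force']);rc()"
```

```text
[0.56173614 0.0176817  0.07534999] 0.04977757707760838 [ 2.95014774e-01  5.99188657e-04 -3.95063837e+00]
rail XY mm -6.560478888747444 -17.55036832677851 yaw -172.32165468258387
```

>>> move_arm([
  {"translation": [0, 0, 0.1], "rot": [0, 0, 0], "hand": 0.6},
  {"translation": [0, -0.3, 0.12], "rot": [0, 0, 0], "hand": 0.6},
  {"translation": [0, -0.5, 0.12], "rot": [0, 0, 0], "hand": 0.6},
  {"translation": [0, -0.65, 0.12], "rot": [0, 0, 0], "hand": 0.6},
  {"translation": [0, -0.7, 0.12], "rot": [0, 0, 0], "hand": 0.6},
  {"translation": [0, -0.7, 0.12], "rot": [0, 0, 0], "hand": 0.6},
])

```text
t: 14.58
eef_pos: [0.5643, 0.0126, 0.0751]
ee_rot: [3.14, 0.004, -3.007]
force: [-1.9, 4.2, 5.5]
width: 0.0501
gripper_force: 39.9
```

>>> move_arm([
  {"translation": [0, 0, 0], "rot": [0, 0, 0], "hand": 0.35},
  {"translation": [0, 0, 0], "rot": [0, 0, 0], "hand": 0.2},
  {"translation": [0, 0, 0], "rot": [0, 0, 0], "hand": 0.1},
  {"translation": [0, 0, 0], "rot": [0, 0, 0], "hand": 0.0},
  {"translation": [0, 0, 0], "rot": [0, 0, 0], "hand": 0.0},
  {"translation": [0, 0, -3], "rot": [0, 0, 0], "hand": 0.0},
  {"translation": [0, 0, -7], "rot": [0, 0, 0], "hand": 0.0},
  {"translation": [0, 0, -11], "rot": [0, 0, 0], "hand": 0.0},
])

```text
t: 15.25
eef_pos: [0.5619, 0.0111, 0.184]
ee_rot: [-3.141, -0.003, -3.007]
force: [1.6, 1.3, 0.3]
width: 0.0873
gripper_force: 0.0
```

>>> move_arm([
  {"translation": [0, 0, -4], "rot": [0, 0, 0], "hand": 0.0},
  {"translation": [0, 0, -8], "rot": [0, 0, 0], "hand": 0.0},
  {"translation": [0, 0, -8], "rot": [0, 0, 0], "hand": 0.0},
  {"translation": [0, 0, -8], "rot": [0, 0, 0], "hand": 0.0},
])

```text
t: 15.58
eef_pos: [0.564, 0.0118, 0.2666]
ee_rot: [3.14, 0.006, -3.007]
force: [-0.3, 0.4, -1.5]
width: 0.0877
gripper_force: 0.0
```

```bash
python3 -c "
from h import *
rails('wrist'); rails('top');brd('top');rails('side');go([.4036,-.281,.27],-178.1)"
```

```text
wrist 1986 XY [ -1.2 -17.9] [50.3 48.8] 0.3 z 94.39173645206594
wrist 1748 XY [-0.1 36.1] [50.8 48.9] 0.0 z 94.53352643247683
wrist 188 XY [-0.5 97.5] [16.8 21.5] 84.4 z 91.44113355369825
top 349 XY [ -1.6 -18.7] [50.6 48.2] 0.6 z 94.6450131278942
mod 409 [ 403.2 -281.2] [47.7 50.9] 2.55 z 0.1213
side 463 XY [-1.5  9.4] [ 53.9 104.1] 0.7 z 95.01308118561136
shift cm [ 19.62 -26.85  -0.74] rot [-0.01 -0.15  5.79] rows 8.0 0.8
```

Second module is placed squarely. Now the third.

>>> move_arm([
  {"translation": [2.4, -3.3, 0], "rot": [0, 0, 1], "hand": 0},
  {"translation": [4.8, -6.6, 0], "rot": [0, 0, 2], "hand": 0},
  {"translation": [7.2, -10, 0], "rot": [0, 0, 3], "hand": 0},
  {"translation": [9.7, -13.4, 0], "rot": [0, 0, 4], "hand": 0},
  {"translation": [12.2, -16.8, 0], "rot": [0, 0, 5], "hand": 0},
  {"translation": [14.7, -20.2, 0], "rot": [0, 0, 5.8], "hand": 0},
  {"translation": [17.2, -23.6, 0], "rot": [0, 0, 5.8], "hand": 0},
  {"translation": [19.6, -26.8, 0], "rot": [0, 0, 5.8], "hand": 0},
])

```text
t: 16.45
eef_pos: [0.403, -0.2812, 0.2625]
ee_rot: [3.141, -0.002, -3.108]
force: [0.3, 0.0, -0.4]
width: 0.0878
gripper_force: 0.0
```

>>> move_arm([
  {"translation": [0, 0, 3], "rot": [0, 0, 0], "hand": 0},
  {"translation": [0, 0, 6.7], "rot": [0, 0, 0], "hand": 0},
  {"translation": [0, 0, 6.7], "rot": [0, 0, 0], "hand": 0},
  {"translation": [0, 0, 6.7], "rot": [0, 0, 0], "hand": 0},
])

```text
t: 16.78
eef_pos: [0.4031, -0.2798, 0.1949]
ee_rot: [3.14, -0.006, -3.109]
force: [0.3, 0.4, 0.9]
width: 0.0879
gripper_force: 0.0
```

```bash
python3 -c "
from h import *
s=arm.get_state();print(s['eef_pos'],s['ee_rot']); go([.4036,-.281,.099],-178.1); brd('wrist')"
```

```text
[ 0.40309763 -0.27978146  0.19487904] [ 3.1400053  -0.00596362 -3.10883044]
shift cm [-0.1  -0.14  9.59] rot [ 0.09 -0.34 -0.02] rows 2.3 0.0
mod 3823 [ 404.  -281.6] [49.6 50.6] 2.03 z 0.1207
```

>>> move_arm([
  {"translation": [-0.05, -0.1, 3.5], "rot": [0, -0.2, 0], "hand": 0},
  {"translation": [-0.05, -0.1, 7], "rot": [0, -0.2, 0], "hand": 0},
  {"translation": [-0.05, -0.1, 9.3], "rot": [0, -0.2, 0], "hand": 0},
  {"translation": [-0.05, -0.1, 9.5], "rot": [0, -0.2, 0], "hand": 0},
  {"translation": [-0.05, -0.1, 9.5], "rot": [0, -0.2, 0], "hand": 0.2},
  {"translation": [-0.05, -0.1, 9.5], "rot": [0, -0.2, 0], "hand": 0.35},
  {"translation": [-0.05, -0.1, 9.5], "rot": [0, -0.2, 0], "hand": 0.5},
  {"translation": [-0.05, -0.1, 9.5], "rot": [0, -0.2, 0], "hand": 0.6},
], squeeze=15)

```text
t: 17.5
eef_pos: [0.4067, -0.2811, 0.1035]
ee_rot: [-3.141, 0.007, -3.108]
force: [0.5, 0.2, 0.7]
width: 0.0665
gripper_force: 0.0
```

>>> move_arm([
  {"translation": [0, 0, 0], "rot": [0, 0, 0], "hand": 0.6},
  {"translation": [0, 0, 0], "rot": [0, 0, 0], "hand": 0.6},
  {"translation": [0, 0, 0], "rot": [0, 0, 0], "hand": 0.6},
  {"translation": [0, 0, 0], "rot": [0, 0, 0], "hand": 0.6},
  {"translation": [0, 0, 0], "rot": [0, 0, 0], "hand": 0.6},
  {"translation": [0, 0, 0], "rot": [0, 0, 0], "hand": 0.6},
], squeeze=40)

```text
t: 18.0
eef_pos: [0.4059, -0.2823, 0.1026]
ee_rot: [-3.14, 0.005, -3.108]
force: [-1.5, -8.9, 1.5]
width: 0.05
gripper_force: 39.7
```

>>> move_arm([
  {"translation": [0, 0, -0.4], "rot": [0, 0, 0], "hand": 0.6},
  {"translation": [0, 0, -0.8], "rot": [0, 0, 0], "hand": 0.6},
  {"translation": [0, 0, -1.1], "rot": [0, 0, 0], "hand": 0.6},
  {"translation": [0, 0, -1.35], "rot": [0, 0, 0], "hand": 0.6},
  {"translation": [0, 0, -1.35], "rot": [0, 0, 0], "hand": 0.6},
  {"translation": [0, 0, -1.35], "rot": [0, 0, 0], "hand": 0.6},
])

```text
t: 18.5
eef_pos: [0.4052, -0.2807, 0.1151]
ee_rot: [3.141, 0.004, -3.109]
force: [-0.6, 0.3, -2.9]
width: 0.0505
gripper_force: 39.7
```

>>> move_arm([
  {"translation": [0, 0.4, 0], "rot": [0, 0, 0], "hand": 0.6},
  {"translation": [0, 0.9, 0], "rot": [0, 0, 0], "hand": 0.6},
  {"translation": [0, 1.5, 0], "rot": [0, 0, 0], "hand": 0.6},
  {"translation": [0, 2.5, 0], "rot": [0, 0, 0], "hand": 0.6},
  {"translation": [0, 4, -2], "rot": [0, 0, 0], "hand": 0.6},
  {"translation": [0, 6, -4], "rot": [0, 0, 0], "hand": 0.6},
  {"translation": [0, 9, -5], "rot": [0, 0, 0], "hand": 0.6},
  {"translation": [0, 11, -5], "rot": [0, 0, 0], "hand": 0.6},
])

```text
t: 19.17
eef_pos: [0.4023, -0.169, 0.1673]
ee_rot: [3.141, 0.008, -3.108]
force: [0.7, 0.2, -2.5]
width: 0.0505
gripper_force: 39.7
```

```bash
python3 -c "
from h import *
s=arm.get_state();print(s['eef_pos'],s['width'],s['gripper_force'],s['force'])
rails('top'); rails('side');go(rp(-6,-72,.12),-172.4)"
```

```text
[ 0.40228898 -0.16904478  0.16731671] 0.05047160590291346 39.65848624706268 [ 0.74621611  0.23727206 -2.49489315]
top 345 XY [-0.4 34.8] [50.  49.5] 0.4 z 94.77498528390194
top 351 XY [ -1.6 -18.6] [50.6 48.1] 0.5 z 94.77149825198883
side 465 XY [0.7 9.3] [105.2  54.9] 89.5 z 94.88028544630956
shift cm [-11.25  17.42   4.67] rot [ 0.04  0.33 -5.55] rows 5.1 0.8
```

>>> move_arm([
  {"translation": [-1.8, 2.8, 0], "rot": [0, 0, -1], "hand": 0.6},
  {"translation": [-3.6, 5.7, 0], "rot": [0, 0, -2], "hand": 0.6},
  {"translation": [-5.4, 8.5, 0.5], "rot": [0, 0, -3], "hand": 0.6},
  {"translation": [-7.2, 11.3, 1.5], "rot": [0, 0, -4], "hand": 0.6},
  {"translation": [-9, 14.1, 2.5], "rot": [0, 0, -5], "hand": 0.6},
  {"translation": [-10.5, 16.5, 3.5], "rot": [0, 0.1, -5.6], "hand": 0.6},
  {"translation": [-11.2, 17.6, 4.4], "rot": [0, 0.1, -5.6], "hand": 0.6},
  {"translation": [-11.2, 17.6, 4.4], "rot": [0, 0.1, -5.6], "hand": 0.6},
])

```text
t: 19.93
eef_pos: [0.508, 0.011, 0.1194]
ee_rot: [-3.141, -0.001, -3.008]
force: [-1.5, -0.7, -2.3]
width: 0.0503
gripper_force: 39.7
```

>>> move_arm([
  {"translation": [0, 0, 0], "rot": [0, 0, 0], "hand": 0.6},
  {"translation": [0, 0, 0], "rot": [0, 0, 0], "hand": 0.6},
])

```text
t: 20.1
eef_pos: [0.507, 0.0084, 0.1214]
ee_rot: [-3.141, 0.001, -3.011]
force: [-0.6, 0.0, -2.4]
width: 0.0502
gripper_force: 39.7
```

```bash
python3 -c "
from h import *
s=arm.get_state();print(s['eef_pos'],s['width'],s['gripper_force'],s['force']);rc()
rails('top');go(rp(-6,-72,.076),-172.4)"
```

```text
[0.50698701 0.00835332 0.1213556 ] 0.05017269266846788 39.65951979160309 [-0.5558314   0.00448597 -2.41595876]
rail XY mm -4.554967475523495 -73.0522882707305 yaw -172.50151615083624
shift cm [-0.08  0.17  4.57] rot [ 0.    0.09 -0.13] rows 1.1 0.0
```

>>> move_arm([
  {"translation": [0, 0.2, 0.5], "rot": [0, 0, -0.1], "hand": 0.6},
  {"translation": [0, 0.2, 2], "rot": [0, 0, -0.1], "hand": 0.6},
  {"translation": [0, 0.2, 3.5], "rot": [0, 0, -0.1], "hand": 0.6},
  {"translation": [0, 0.2, 4.4], "rot": [0, 0, -0.1], "hand": 0.6},
  {"translation": [0, 0.2, 4.7], "rot": [0, 0, -0.1], "hand": 0.6},
  {"translation": [0, 0.2, 4.75], "rot": [0, 0, -0.1], "hand": 0.6},
])

```text
t: 20.65
eef_pos: [0.5074, 0.0083, 0.0758]
ee_rot: [-3.138, 0.001, -3.008]
force: [-5.3, -12.7, 22.4]
width: 0.0501
gripper_force: 40.0
```

```bash
python3 -c "
from h import *
s=arm.get_state();print(s['eef_pos'],s['width'],s['force']);rc()"
```

```text
[0.50736644 0.00830575 0.07582052] 0.05011425258078797 [ -5.25706013 -12.73194192  22.43739037]
rail XY mm -4.457630856398238 -72.68248292109512 yaw -172.35509841603735
```

>>> move_arm([
  {"translation": [0, 0, -0.2], "rot": [0, 0, 0], "hand": 0.6},
  {"translation": [0, -0.2, -0.3], "rot": [0, 0, 0], "hand": 0.6},
  {"translation": [0, -0.4, -0.3], "rot": [0, 0, 0], "hand": 0.6},
  {"translation": [0, -0.55, -0.3], "rot": [0, 0, 0], "hand": 0.6},
  {"translation": [0, -0.65, -0.3], "rot": [0, 0, 0], "hand": 0.6},
  {"translation": [0, -0.65, -0.25], "rot": [0, 0, 0], "hand": 0.6},
])

```text
t: 21.15
eef_pos: [0.5083, 0.0041, 0.0764]
ee_rot: [3.141, 0.002, -3.009]
force: [-0.4, 0.2, -3.4]
width: 0.0496
gripper_force: 40.0
```

```bash
python3 -c "
from h import *
s=arm.get_state();print(s['eef_pos'],s['width'],s['force']);rc()"
```

```text
[0.50833692 0.00410851 0.07638972] 0.04959216484095648 [-0.35498932  0.21646853 -3.44826099]
rail XY mm -0.16891018009109132 -72.27564258529728 yaw -172.41667598740304
```

>>> move_arm([
  {"translation": [0, 0, 0.15], "rot": [0, 0, 0], "hand": 0.6},
  {"translation": [0, 0, 0.2], "rot": [0, 0, 0], "hand": 0.35},
  {"translation": [0, 0, 0.2], "rot": [0, 0, 0], "hand": 0.2},
  {"translation": [0, 0, 0.2], "rot": [0, 0, 0], "hand": 0.0},
  {"translation": [0, 0, 0.1], "rot": [0, 0, 0], "hand": 0.0},
  {"translation": [0, 0, 0], "rot": [0, 0, 0], "hand": 0.0},
  {"translation": [0, 0, -3], "rot": [0, 0, 0], "hand": 0.0},
  {"translation": [0, 0, -7], "rot": [0, 0, 0], "hand": 0.0},
])

```text
t: 21.82
eef_pos: [0.5059, 0.0036, 0.1445]
ee_rot: [-3.14, -0.005, -3.009]
force: [0.9, 0.7, 0.2]
width: 0.0859
gripper_force: 0.0
```

>>> move_arm([
  {"translation": [0, 0, -4], "rot": [0, 0, 0], "hand": 0.3},
  {"translation": [0, 0, -8], "rot": [0, 0, 0], "hand": 0.7},
  {"translation": [2.5, 0, -8], "rot": [0, 0, 0], "hand": 1},
  {"translation": [4.7, 0, -8], "rot": [0, 0, 0], "hand": 1},
  {"translation": [4.7, 0, -8], "rot": [0, 0, 0], "hand": 1},
  {"translation": [4.7, 0, -8], "rot": [0, 0, 0], "hand": 1},
])

```text
t: 22.32
eef_pos: [0.4609, -0.002, 0.2272]
ee_rot: [3.141, 0.003, -3.009]
force: [0.7, 0.1, 0.6]
width: 0.0533
gripper_force: 0.0
```

```bash
python3 -c "
from h import *
s=arm.get_state();print(s['eef_pos'],s['width'],s['force']);rc()
rails('wrist'); rails('top'); rails('side'); go(rp(0,-118,.055),-172.4)"
```

```text
[ 0.46088569 -0.00204855  0.22715772] 0.05326072127320716 [0.65183444 0.06922854 0.56461785]
rail XY mm -0.341662818783492 -120.12434580697526 yaw -172.37730109764271
wrist 2190 XY [ -1.  -74.6] [50.6 49.1] 0.3 z 94.58255257216263
wrist 781 XY [ -1.7 -35.4] [19.1 50.2] 89.8 z 94.53867672035582
wrist 1062 XY [-0.4 27. ] [39.6 50.7] 89.9 z 94.79883550825559
side 710 XY [ -0.2 -23. ] [153.4  56. ] 89.2 z 94.95229484615413
shift cm [-0.07 -0.03 17.14] rot [-0.01  0.1   0.01] rows 4.1 0.0
```

All three stand square on the rail with gaps. I descend behind the row with the hand closed and push.

>>> move_arm([
  {"translation": [0, 0, 2], "rot": [0, 0, 0], "hand": 1},
  {"translation": [0, 0, 4], "rot": [0, 0, 0], "hand": 1},
  {"translation": [0, 0, 7], "rot": [0, 0, 0], "hand": 1},
  {"translation": [0, 0, 10], "rot": [0, 0, 0], "hand": 1},
  {"translation": [0, 0, 13], "rot": [0, 0, 0], "hand": 1},
  {"translation": [0, 0, 16], "rot": [0, 0, 0], "hand": 1},
  {"translation": [0, 0, 17.1], "rot": [0, 0, 0], "hand": 1},
  {"translation": [0, 0, 17.1], "rot": [0, 0, 0], "hand": 1},
])

```text
t: 23.13
eef_pos: [0.4601, -0.0027, 0.0521]
ee_rot: [-3.14, -0.005, -3.01]
force: [-0.5, -0.4, 0.6]
width: 0.0005
gripper_force: 0.0
```

>>> move_arm([
  {"translation": [-0.5, 0, 0], "rot": [0, 0, 0], "hand": 1},
  {"translation": [-1, 0, 0], "rot": [0, 0, 0], "hand": 1},
  {"translation": [-1.2, 0, 0], "rot": [0, 0, 0], "hand": 1},
  {"translation": [-1.4, 0, 0], "rot": [0, 0, 0], "hand": 1},
  {"translation": [-1.6, 0, 0], "rot": [0, 0, 0], "hand": 1},
  {"translation": [-1.8, 0, 0], "rot": [0, 0, 0], "hand": 1},
  {"translation": [-2, 0, 0], "rot": [0, 0, 0], "hand": 1},
  {"translation": [-2.2, 0, 0], "rot": [0, 0, 0], "hand": 1},
])

```text
t: 23.8
eef_pos: [0.4799, -0.0001, 0.0554]
ee_rot: [-3.141, -0.005, -3.01]
force: [-16.1, 0.6, 13.1]
width: 0.0003
gripper_force: 8.0
```

```bash
python3 -c "
from h import *
s=arm.get_state();print(s['eef_pos'],s['width'],s['force']);rc()"
```

```text
[ 4.79943436e-01 -1.45972441e-04  5.54073898e-02] 0.00025092997977950926 [-16.05201957   0.55531721  13.1118591 ]
rail XY mm 0.29297998337464726 -100.98238808838094 yaw -172.44943111904618
```

```bash
python3 -c "
from h import *
rails('side'); im,d,c,T=shot('side','s3.png'); a=cv2.imread('pics/s3.png'); cv2.imwrite('pics/s3c.png',cv2.resize(a[120:280,150:350],(800,600)))"
```

```text
side 276 XY [-0.8 18. ] [75.1 54.7] 89.4 z 95.16422540849874
```

View pics/s3c.png

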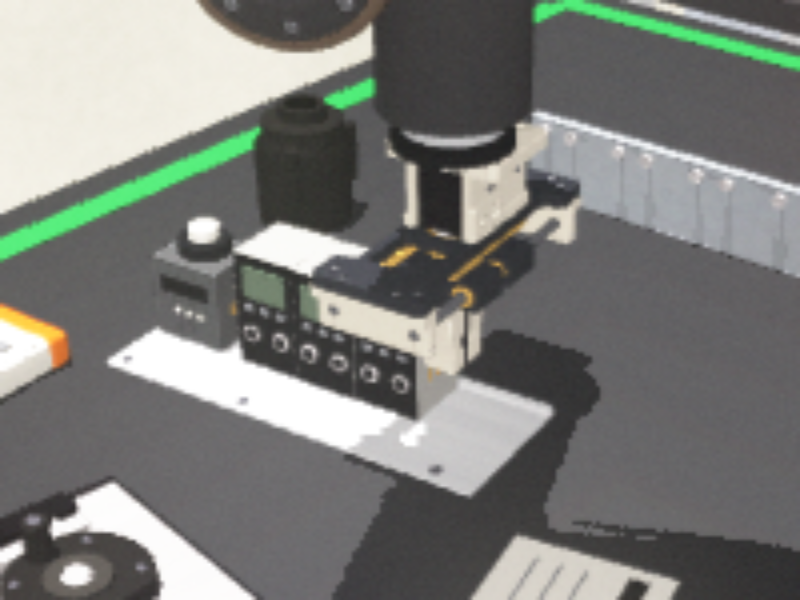

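>>> move_arm([
  {"translation": [0.5, 0, 0], "rot": [0, 0, 0], "hand": 1},
  {"translation": [1.2, 0, 0], "rot": [0, 0, 0], "hand": 1},
  {"translation": [1.2, 0, -0.8], "rot": [0, 0, 0], "hand": 1},
  {"translation": [1.2, 0, -0.8], "rot": [0, 0, 0], "hand": 1},
])

```text
t: 24.23
eef_pos: [0.4728, -0.0002, 0.0652]
ee_rot: [3.141, 0.005, -3.008]
force: [0.2, 0.4, 1.1]
width: 0.0006
gripper_force: 0.0
```

```bash
python3 -c "
from h import *
s=arm.get_state();print(s['eef_pos'],s['width'],s['force'],s['ee_rot']);rc()
rails('wrist');rails('side')"
```

```text
[ 4.72751842e-01 -2.06068772e-04  6.51880446e-02] 0.0005759733516429798 [0.20905483 0.40589279 1.06754372] [ 3.14107877  0.00474029 -3.008214  ]
rail XY mm -0.5985858753039394 -108.11875604357148 yaw -172.3579661145112
wrist 204 XY [  -1.6 -102.4] [7.5 8. ] 84.5 z 96.9537690280624
wrist 167 XY [ -1.6 -88.9] [3.3 8.2] 89.3 z 92.16352697633872
side 269 XY [ 0.  21.3] [72.4 55.1] 89.2 z 94.94442802211
```

>>> move_arm([
  {"translation": [1, 0, -3], "rot": [0, 0, 0], "hand": 1},
  {"translation": [1, 0, -7], "rot": [0, 0, 0], "hand": 1},
  {"translation": [1, 0, -11], "rot": [0, 0, 0], "hand": 1},
  {"translation": [1, 0, -15], "rot": [0, 0, 0], "hand": 1},
  {"translation": [1, 0, -15], "rot": [0, 0, 0], "hand": 1},
  {"translation": [1, 0, -15], "rot": [0, 0, 0], "hand": 1},
])

```text
t: 24.83
eef_pos: [0.4632, -0.0013, 0.2163]
ee_rot: [3.14, 0.008, -3.009]
force: [-0.1, 0.0, -0.5]
width: 0.0004
gripper_force: 0.0
```

```bash
python3 -c "
from h import *
s=arm.get_state();print(s['eef_pos'],s['width'],s['force']);rc()
rails('wrist');rails('side');rails('top')"
```

```text
[ 0.46324406 -0.00130267  0.21625438] 0.0003663677129348187 [-0.10141545  0.01173486 -0.45302087]
rail XY mm -0.7690784496662432 -117.68805397423625 yaw -172.3907192674001
wrist 892 XY [ -0.7 -60. ] [50.3 60.1] 0.1 z 94.47637234469778
wrist 210 XY [-2.2 30.3] [20.8 18.6] 90.0 z 94.76828286878111
side 678 XY [ -0.4 -16.8] [ 54.5 147.6] 0.2 z 95.03112304194755
```

The row is partly closed (far end at −90, target −74), so the pushing works. I descend slightly lower and keep going.

>>> move_arm([
  {"translation": [0, 0, 4], "rot": [0, 0, 0], "hand": 1},
  {"translation": [0, 0, 8], "rot": [0, 0, 0], "hand": 1},
  {"translation": [0, 0, 12], "rot": [0, 0, 0], "hand": 1},
  {"translation": [0, 0, 15], "rot": [0, 0, 0], "hand": 1},
  {"translation": [0, 0, 16.3], "rot": [0, 0, 0], "hand": 1},
  {"translation": [0, 0, 16.3], "rot": [0, 0, 0], "hand": 1},
  {"translation": [-0.8, 0, 16.3], "rot": [0, 0, 0], "hand": 1},
  {"translation": [-1.6, 0, 16.3], "rot": [0, 0, 0], "hand": 1},
])

```text
t: 25.65
eef_pos: [0.4787, 0.0004, 0.051]
ee_rot: [-3.141, 0.002, -3.008]
force: [0.6, 0.7, -0.4]
width: 0.0004
gripper_force: 0.0
```

>>> move_arm([
  {"translation": [-0.1, 0, 0], "rot": [0, 0, 0], "hand": 1},
  {"translation": [-0.2, 0, 0], "rot": [0, 0, 0], "hand": 1},
  {"translation": [-0.3, 0, 0], "rot": [0, 0, 0], "hand": 1},
  {"translation": [-0.4, 0, 0], "rot": [0, 0, 0], "hand": 1},
  {"translation": [-0.5, 0, 0], "rot": [0, 0, 0], "hand": 1},
  {"translation": [-0.6, 0, 0], "rot": [0, 0, 0], "hand": 1},
  {"translation": [-0.7, 0, 0], "rot": [0, 0, 0], "hand": 1},
  {"translation": [-0.8, 0, 0], "rot": [0, 0, 0], "hand": 1},
])

```text
t: 26.32
eef_pos: [0.482, 0.0001, 0.0504]
ee_rot: [-3.141, -0.004, -3.01]
force: [-14.8, 0.6, 12.3]
width: 0.0005
gripper_force: 7.4
```

```bash
python3 -c "
from h import *
s=arm.get_state();print(s['eef_pos'],s['width'],s['force'],s['ee_rot']);rc();rails('side')"
```

```text
[4.81984960e-01 8.35203846e-05 5.04255891e-02] 0.00047729835965527813 [-14.77485349   0.63457295  12.30948328] [-3.14099896 -0.0040174  -3.00983513]
rail XY mm 0.33550774885103946 -98.92844569117503 yaw -172.45084985850593
side 299 XY [ 0.5 17.5] [79.8 56.5] 88.2 z 95.24324905004278
```

>>> move_arm([
  {"translation": [-0.1, 0, -0.15], "rot": [0, 0, 0], "hand": 1},
  {"translation": [-0.2, 0, -0.3], "rot": [0, 0, 0], "hand": 1},
  {"translation": [-0.3, 0, -0.4], "rot": [0, 0, 0], "hand": 1},
  {"translation": [-0.4, 0, -0.5], "rot": [0, 0, 0], "hand": 1},
  {"translation": [-0.5, 0, -0.5], "rot": [0, 0, 0], "hand": 1},
  {"translation": [-0.6, 0, -0.5], "rot": [0, 0, 0], "hand": 1},
])

```text
t: 26.87
eef_pos: [0.4912, 0.0019, 0.0554]
ee_rot: [3.142, 0.001, -3.009]
force: [-5.1, -0.3, -0.9]
width: 0.0002
gripper_force: 2.5
```

```bash
python3 -c "
from h import *
s=arm.get_state();print(s['eef_pos'],s['width'],s['force'],s['ee_rot']);rc();rails('side')"
```

```text
[0.49124337 0.00190996 0.05543183] 0.00016124778054717528 [-5.12950235 -0.26925815 -0.90822535] [ 3.14158051e+00  1.04167807e-03 -3.00919924e+00]
rail XY mm -0.2504038530276858 -89.5098086799704 yaw -172.41441599979063
side 283 XY [-0.5 30.6] [78.7 54.1] 87.4 z 95.77593633205983
```

That was it: the vertical load had jammed the row. It now slides with 5 N. I continue, biased slightly upward.

>>> move_arm([
  {"translation": [-0.1, 0, -0.05], "rot": [0, 0, 0], "hand": 1},
  {"translation": [-0.2, 0, -0.1], "rot": [0, 0, 0], "hand": 1},
  {"translation": [-0.3, 0, -0.1], "rot": [0, 0, 0], "hand": 1},
  {"translation": [-0.4, 0, -0.15], "rot": [0, 0, 0], "hand": 1},
  {"translation": [-0.5, 0, -0.15], "rot": [0, 0, 0], "hand": 1},
  {"translation": [-0.6, 0, -0.15], "rot": [0, 0, 0], "hand": 1},
  {"translation": [-0.7, 0, -0.2], "rot": [0, 0, 0], "hand": 1},
  {"translation": [-0.75, 0, -0.2], "rot": [0, 0, 0], "hand": 1},
])

```text
t: 27.58
eef_pos: [0.4962, 0.0021, 0.0565]
ee_rot: [-3.141, -0.004, -3.01]
force: [-11.5, -0.8, -1.1]
width: 0.0008
gripper_force: 5.5
```

```bash
python3 -c "
from h import *
s=arm.get_state();print(s['eef_pos'],s['width'],s['force'],s['ee_rot']);rc()"
```

```text
[0.49615729 0.00212268 0.05650577] 0.0007899730253231264 [-11.46256938  -0.82135754  -1.11844982] [-3.14101611 -0.00392116 -3.01004128]
rail XY mm 0.18864028803465888 -84.61092115857636 yaw -172.46266162026555
```

>>> move_arm([
  {"translation": [-0.1, 0, -0.05], "rot": [0, 0, 0], "hand": 1},
  {"translation": [-0.25, 0, -0.1], "rot": [0, 0, 0], "hand": 1},
  {"translation": [-0.35, 0, -0.15], "rot": [0, 0, 0], "hand": 1},
  {"translation": [-0.35, 0, -0.15], "rot": [0, 0, 0], "hand": 1},
])

```text
t: 27.92
eef_pos: [0.4964, 0.0017, 0.0567]
ee_rot: [-3.14, -0.01, -3.011]
force: [-15.9, -0.2, -4.7]
width: 0.0001
gripper_force: 7.9
```

>>> move_arm([
  {"translation": [0.6, 0, 0], "rot": [0, 0, 0], "hand": 1},
  {"translation": [2, 0, 0], "rot": [0, 0, 0], "hand": 1},
  {"translation": [2, 0, -4], "rot": [0, 0, 0], "hand": 1},
  {"translation": [2, 0, -8], "rot": [0, 0, 0], "hand": 1},
  {"translation": [2, 0, -12], "rot": [0, 0, 0], "hand": 1},
  {"translation": [-1, 0, -16], "rot": [0, 0, 0], "hand": 1},
  {"translation": [-4, 0, -18], "rot": [0, 0, 0], "hand": 1},
  {"translation": [-7, 0, -18], "rot": [0, 0, 0], "hand": 1},
])

```text
t: 28.58
eef_pos: [0.5774, 0.0135, 0.2482]
ee_rot: [3.141, 0.018, -3.007]
force: [1.9, 0.6, 0.2]
width: 0.0007
gripper_force: 0.0
```

```bash
python3 -c "
from h import *
s=arm.get_state();print(s['eef_pos'],s['width'],s['force']);rc()
rails('side');rails('wrist');rails('top')
im,d,c,T=shot('side','s4.png'); shot('wrist','w4.png');a=cv2.imread('pics/s4.png'); cv2.imwrite('pics/s4c.png',cv2.resize(a[150:270,160:320],(800,600)))"
```

```text
[0.5774134  0.01353584 0.24823092] 0.000650981371470558 [1.94332245 0.558253   0.17701811]
rail XY mm -0.3776164575757971 -2.5591355904642143 yaw -172.29820065944304
side 668 XY [ 0.1 -3.4] [ 54.8 146.2] 0.6 z 94.97466987722919
wrist 6277 XY [-0.5 -3.6] [143.6  51. ] 89.8 z 94.47985768412931
top 673 XY [ -0.7 -25.8] [101.8  50.4] 89.8 z 94.80725759575148
```

View pics/s4c.png

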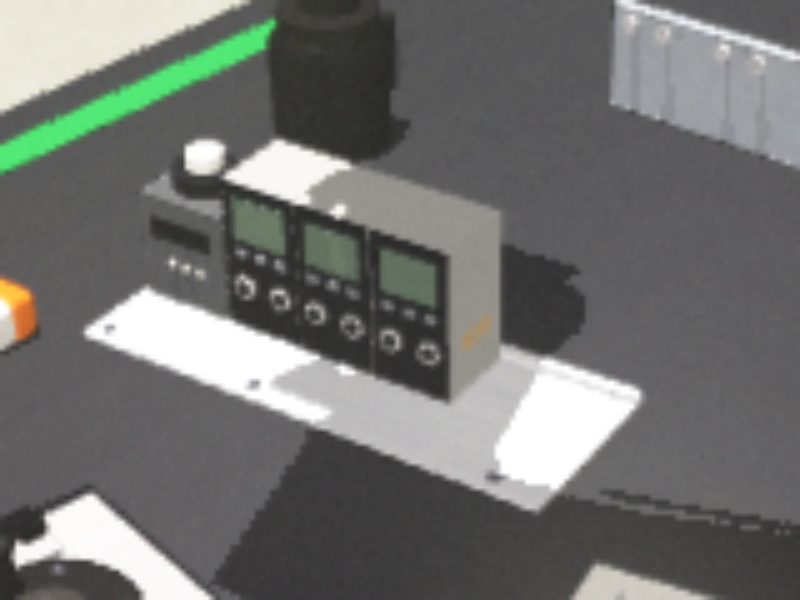

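View pics/w4.png

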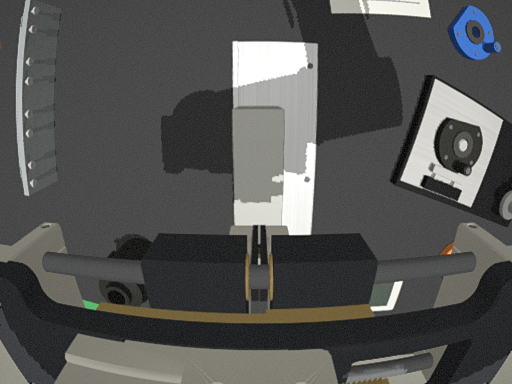

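The row is closed and seated against the power unit: it spans 143.6 mm with fronts outward, around (260,150) px in the wrist view and (330,290) in the crop. Now the power button.

```bash
python3 -c "
from h import *
go(rp(-.5,98,.13),-172.4)"
```

```text
shift cm [-1.054e+01  1.000e-02  1.098e+01] rot [ 0.01  0.2  -0.  ] rows 3.6 0.0
```

>>> move_arm([
  {"translation": [-3.5, 0, 0], "rot": [0, 0, 0], "hand": 1},
  {"translation": [-7, 0, 0], "rot": [0, 0, 0], "hand": 1},
  {"translation": [-10.5, 0, 1], "rot": [0, 0.2, 0], "hand": 1},
  {"translation": [-10.5, 0, 5], "rot": [0, 0.2, 0], "hand": 1},
  {"translation": [-10.5, 0, 9], "rot": [0, 0.2, 0], "hand": 1},
  {"translation": [-10.5, 0, 11], "rot": [0, 0.2, 0], "hand": 1},
  {"translation": [-10.5, 0, 11], "rot": [0, 0.2, 0], "hand": 1},
])

```text
t: 29.42
eef_pos: [0.6723, 0.026, 0.1236]
ee_rot: [-3.141, -0.01, -3.01]
force: [-0.9, -0.4, -0.3]
width: 0.0004
gripper_force: 0.0
```

```bash
python3 -c "
from h import *
s=arm.get_state();print(s['eef_pos'],s['force']);rc();go(rp(-.5,98,.092),-172.4);rails('side')"
```

```text
[0.6722845  0.02599678 0.12362493] [-0.94020536 -0.36697327 -0.25965304]
rail XY mm -0.18178697779704836 93.12660668701487 yaw -172.43679241272852
shift cm [-0.52  0.03  3.16] rot [-0.03 -0.59 -0.04] rows 0.8 0.1
side 664 XY [ 0.3 -4.1] [145.7  56.7] 89.0 z 95.02408923939893
```

>>> move_arm([
  {"translation": [-0.4, 0, 0.5], "rot": [0, -0.3, 0], "hand": 1},
  {"translation": [-0.4, 0, 1.5], "rot": [0, -0.3, 0], "hand": 1},
  {"translation": [-0.4, 0, 2.2], "rot": [0, -0.3, 0], "hand": 1},
  {"translation": [-0.4, 0, 2.7], "rot": [0, -0.3, 0], "hand": 1},
  {"translation": [-0.4, 0, 3.1], "rot": [0, -0.3, 0], "hand": 1},
  {"translation": [-0.4, 0, 3.3], "rot": [0, -0.3, 0], "hand": 1},
  {"translation": [-0.4, 0, 3.4], "rot": [0, -0.3, 0], "hand": 1},
  {"translation": [-0.4, 0, 3.4], "rot": [0, -0.3, 0], "hand": 1},
])

```text
t: 30.13
eef_pos: [0.6804, 0.0274, 0.0999]
ee_rot: [-3.141, 0.007, -3.008]
force: [-9.1, 2.8, 24.9]
width: 0.0002
gripper_force: 12.5
```

```bash
python3 -c "
from h import *
s=arm.get_state();print(s['eef_pos'],s['force']);rc()"
```

```text
[0.68040059 0.02738851 0.09987528] [-9.14239569  2.77356754 24.90374045]
rail XY mm -0.4878883867440647 101.35546737565075 yaw -172.31893244985682
```

>>> move_arm([
  {"translation": [0.3, 0, -0.3], "rot": [0, 0, 0], "hand": 1},
  {"translation": [0.3, 0, -0.5], "rot": [0, 0, 0], "hand": 1},
  {"translation": [0.3, 0, -0.5], "rot": [0, 0, 0], "hand": 1},
  {"translation": [0.3, 0, -0.5], "rot": [0, 0, 0], "hand": 1},
])

```text
t: 30.47
eef_pos: [0.6777, 0.027, 0.1012]
ee_rot: [3.141, 0.006, -3.009]
force: [3.2, 0.8, 3.4]
width: 0.0005
gripper_force: 1.7
```

>>> move_arm([
  {"translation": [0, 0, -0.15], "rot": [0, 0, 0], "hand": 1},
  {"translation": [0, 0, -0.15], "rot": [0, 0, 0], "hand": 1},
])

```text
t: 30.63
eef_pos: [0.6771, 0.0268, 0.1019]
ee_rot: [3.142, 0.004, -3.009]
force: [2.6, 1.2, 2.9]
width: 0.0003
gripper_force: 1.5
```

>>> move_arm([
  {"translation": [0, 0, -0.15], "rot": [0, 0, 0], "hand": 1},
  {"translation": [0, 0, -0.15], "rot": [0, 0, 0], "hand": 1},
])

```text
t: 30.8
eef_pos: [0.6766, 0.0267, 0.1031]
ee_rot: [3.142, 0.003, -3.009]
force: [2.4, -0.5, 2.6]
width: 0.0001
gripper_force: 1.2
```

>>> move_arm([
  {"translation": [0, 0, -0.15], "rot": [0, 0, 0], "hand": 1},
  {"translation": [0, 0, -0.15], "rot": [0, 0, 0], "hand": 1},
])

```text
t: 30.97
eef_pos: [0.6762, 0.0266, 0.1046]
ee_rot: [3.142, 0.002, -3.009]
force: [1.5, 0.3, 1.8]
width: 0.0004
gripper_force: 0.9
```

>>> move_arm([
  {"translation": [0, 0, -0.15], "rot": [0, 0, 0], "hand": 1},
  {"translation": [0, 0, -0.15], "rot": [0, 0, 0], "hand": 1},
])

```text
t: 31.13
eef_pos: [0.6761, 0.0266, 0.1061]
ee_rot: [3.142, 0.002, -3.009]
force: [0.9, 0.6, 2.0]
width: 0.0006
gripper_force: 0.6
```

>>> move_arm([
  {"translation": [0, 0, -0.2], "rot": [0, 0, 0], "hand": 1},
  {"translation": [0, 0, -0.2], "rot": [0, 0, 0], "hand": 1},
])

```text
t: 31.3
eef_pos: [0.6761, 0.0265, 0.1082]
ee_rot: [3.142, 0.002, -3.009]
force: [-0.0, -1.0, 0.6]
width: 0.0003
gripper_force: 0.0
```

The force fell off over about 6 mm of travel, so the button was fully pressed and is now out again. Next the stand.

```bash
python3 -c "
from h import *
rails('side');rails('wrist');go([.60,.285,.27],-172.4)"
```

```text
side 660 XY [-0.6 -3.7] [146.4  54.3] 88.9 z 95.04763591064486
wrist 18284 XY [-0.7 14.9] [107.5  51.2] 89.8 z 94.38683707278483
wrist 200 XY [ 1.8 91.3] [28.  25.8] 56.0 z 95.07554029988418
shift cm [  4.1   26.62 -16.21] rot [ 0.    0.14 -0.01] rows 7.5 0.0
```

>>> move_arm([
  {"translation": [0, 0, -4], "rot": [0, 0, 0], "hand": 1},
  {"translation": [0, 0, -8], "rot": [0, 0, 0], "hand": 1},
  {"translation": [0, 0, -12], "rot": [0, 0, 0], "hand": 0.7},
  {"translation": [0.5, 2.5, -15], "rot": [0, 0, 0], "hand": 0.7},
  {"translation": [1, 6.5, -16], "rot": [0, 0, 0], "hand": 0.7},
  {"translation": [1.8, 10.5, -16], "rot": [0, 0, 0], "hand": 0.6},
  {"translation": [2.4, 14.4, -16], "rot": [0, 0, 0], "hand": 0.6},
  {"translation": [3, 18.4, -16], "rot": [0, 0, 0], "hand": 0.6},
])

```text
t: 32.07
eef_pos: [0.6211, 0.2063, 0.2686]
ee_rot: [3.141, 0.004, -3.01]
force: [0.9, -0.2, -1.1]
width: 0.0329
gripper_force: 0.0
```

>>> move_arm([
  {"translation": [0.5, 4, 0], "rot": [0, 0, 0], "hand": 0.6},
  {"translation": [1, 8, 0], "rot": [0, 0, 0], "hand": 0.6},
  {"translation": [1, 8, 0], "rot": [0, 0, 0], "hand": 0.6},
  {"translation": [1, 8, 0], "rot": [0, 0, 0], "hand": 0.6},
])

```text
t: 32.4
eef_pos: [0.6004, 0.2852, 0.2676]
ee_rot: [-3.141, 0.002, -3.006]
force: [-1.0, -1.2, -0.7]
width: 0.0352
gripper_force: 0.0
```

```bash
cat >> h.py <<'E'
def stand(fn):
    im,d,c,T=shot('wrist',fn); x,y,z=c[...,0],c[...,1],c[...,2]
    n=(abs(x-.5)<.09)&(abs(y-.29)<.09)
    b=n&(z>.053)&(z<.066); bc=c[b]; print('boss',b.sum(),bc.mean(0),cv2.minEnclosingCircle((bc[:,:2]*1000).astype(np.float32)))
    L=im.astype(int).min(-1)>110
    s=n&L&(z>.014)&(z<.026); fit(s,c,'plate')
    m=n&(z>.028)&(z<.037)&(np.hypot(x-.502,y-.291)<.048); P=(c[m][:,:2]*1000).astype(np.float32); print('disc',m.sum(),cv2.minEnclosingCircle(P))
    g=(abs(x-.502)<.012)&(abs(y-.291)<.012)&(z>.034)&(z<.044); print('spigot',g.sum(),c[g].mean(0))
    for l in('bar_face','cover_flat','cover','stand'):
        for r in arm.pinpoint(l,'wrist')[:2]: print(l,round(r['p'],2),np.round(T[:3,:3]@r['point']+T[:3,3],4))
    return im,c
E
python3 -c "
from h import *
s=arm.get_state();print(s['eef_pos'],s['width']); stand('w5.png')"
```

```text
[0.60044284 0.28523157 0.26757377] 0.03522988443424727
boss 143 [0.53422804 0.29278003 0.059415  ] ((534.2313232421875, 292.8070983886719), 8.033154487609863)
plate 8069 [508.1 296.2] [152.1 150.9] 81.06 z 0.0194
disc 2982 ((505.36822509765625, 290.62664794921875), 44.998374938964844)
spigot 347 [0.50229708 0.29087836 0.03672144]
bar_face 0.56 [0.5439 0.2829 0.0259]
cover_flat 0.72 [0.471  0.2916 0.0297]
cover_flat 0.41 [0.5511 0.0129 0.0342]
cover 0.97 [0.7047 0.3863 0.0026]
cover 0.65 [0.4993 0.2906 0.0236]
stand 0.68 [0.502  0.2922 0.0006]
```

View pics/w5.png

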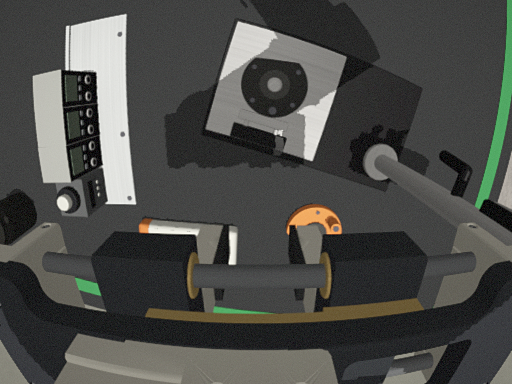

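```bash
python3 - <<'E'
from h import *
im,d,c,T=shot('wrist'); x,y,z=c[...,0],c[...,1],c[...,2]
q=c[...,:2]-np.array([.5023,.2909]); r=np.hypot(q[...,0],q[...,1])*1000; a=np.degrees(np.arctan2(q[...,1],q[...,0]))
for lo in range(20,90,10):
    m=(r>lo)&(r<lo+10)&(abs(a+8.9)<60)&(z>.036)
    if m.sum(): print(lo,m.sum(),'zmax',z[m].max(),'ang',np.percentile(a[m],[2,98]))
m=(r<60)&(z>.036)&(r>12); print(m.sum()); 
go([.5342,.2928,.12],-172.4)
E
```

```text
20 829 zmax 0.41147415893709594 ang [-47.71239042   5.40406488]
30 98 zmax 0.061319702034300205 ang [-10.08626837  16.0231399 ]
50 1200 zmax 0.344648793121497 ang [ 7.5016669  19.99852108]
60 5337 zmax 0.3743041378690414 ang [-9.65279168 33.69089208]
70 21783 zmax 0.37435451515090357 ang [-32.69664482  46.29335115]
80 13108 zmax 0.373832408443512 ang [-40.29126038  50.08552902]
2428
shift cm [ 6.62  1.97 14.8 ] rot [ 0.    0.19 -0.09] rows 3.9 0.0
```

>>> move_arm([
  {"translation": [2.2, 0.7, 3], "rot": [0, 0, 0], "hand": 0.6},
  {"translation": [4.5, 1.4, 6], "rot": [0, 0, 0], "hand": 0.6},
  {"translation": [6.6, 1.9, 9], "rot": [0, 0, 0], "hand": 0.6},
  {"translation": [6.6, 2, 12], "rot": [0, 0, 0], "hand": 0.6},
  {"translation": [6.6, 2, 14.8], "rot": [0, 0, 0], "hand": 0.6},
  {"translation": [6.6, 2, 14.8], "rot": [0, 0, 0], "hand": 0.6},
  {"translation": [6.6, 2, 14.8], "rot": [0, 0, 0], "hand": 0.6},
])

```text
t: 33.28
eef_pos: [0.534, 0.2931, 0.1194]
ee_rot: [-3.14, 0.001, -3.01]
force: [0.3, 0.4, 0.3]
width: 0.0351
gripper_force: 0.0
```

```bash
python3 -c "
from h import *
s=arm.get_state();print(s['eef_pos'],s['width']);go([.5342,.2928,.056],-172.4)"
```

```text
[0.53395145 0.29307951 0.11940783] 0.035135269318038224
shift cm [-0.01 -0.02  6.34] rot [-0.11  0.09 -0.05] rows 1.5 0.0
```

>>> move_arm([
  {"translation": [0, 0, 3], "rot": [0, 0, 0], "hand": 0.6},
  {"translation": [0, 0, 5], "rot": [0, 0, 0], "hand": 0.6},
  {"translation": [0, 0, 6.2], "rot": [0, 0, 0], "hand": 0.6},
  {"translation": [0, 0, 6.2], "rot": [0, 0, 0], "hand": 0.75},
  {"translation": [0, 0, 6.2], "rot": [0, 0, 0], "hand": 0.85},
  {"translation": [0, 0, 6.2], "rot": [0, 0, 0], "hand": 0.9},
  {"translation": [0, 0, 6.2], "rot": [0, 0, 0], "hand": 0.9},
  {"translation": [0, 0, 6.2], "rot": [0, 0, 0], "hand": 0.9},
], squeeze=12)

```text
t: 33.95
eef_pos: [0.536, 0.2945, 0.0603]
ee_rot: [3.141, 0.007, -3.009]
force: [3.2, -3.8, 1.6]
width: 0.0155
gripper_force: 12.0
```

```bash
cat >> h.py <<'E'
def arc(a0,a1,n):
    s=arm.get_state(); A=Rm(s['ee_rot']); C=np.array([.5023,.2909]); 
    for k in range(1,n+1):
        t=np.radians(a0+(a1-a0)*k/n); p0=np.radians(a0)
        w=.032*np.r_[np.cos(t)-np.cos(p0),np.sin(t)-np.sin(p0),0]
        print(np.round((A.T@w)*100,2)[:2].tolist(),end=' ')
    q=s['eef_pos'][:2]-C; print('\nnow ang',np.degrees(np.arctan2(q[1],q[0])),'r',np.hypot(*q),'z',s['eef_pos'][2],s['width'],s['gripper_force'],s['force'])
E
python3 -c "
from h import *
arc(3.4,59.4,8);arc(59.4,115.4,8);arc(115.4,171.4,8)"
```

```text
[-0.0, 0.39] [0.04, 0.78] [0.13, 1.16] [0.26, 1.53] [0.44, 1.87] [0.66, 2.2] [0.92, 2.49] [1.21, 2.75] 
now ang 6.115330196378861 r 0.03386656524689045 z 0.060259690493560135 0.015510042035759291 12.000938951969147 [ 3.24082977 -3.83970575  1.6288111 ]
[0.32, 0.22] [0.67, 0.4] [1.03, 0.54] [1.41, 0.64] [1.8, 0.68] [2.19, 0.68] [2.58, 0.63] [2.96, 0.53] 
now ang 6.115330196378861 r 0.03386656524689045 z 0.060259690493560135 0.015510042035759291 12.000938951969147 [ 3.24082977 -3.83970575  1.6288111 ]
[0.36, -0.14] [0.71, -0.33] [1.03, -0.55] [1.32, -0.82] [1.57, -1.11] [1.79, -1.44] [1.96, -1.79] [2.1, -2.15] 
now ang 6.115330196378861 r 0.03386656524689045 z 0.060259690493560135 0.015510042035759291 12.000938951969147 [ 3.24082977 -3.83970575  1.6288111 ]
```

Boss gripped (15.5 mm opening against 16 mm given). I turn it along the arc.

>>> move_arm([
  {"translation": [0, 0.4, 0], "rot": [0, 0, 0], "hand": 0.9},
  {"translation": [0.04, 0.8, 0], "rot": [0, 0, 0], "hand": 0.9},
  {"translation": [0.13, 1.16, 0], "rot": [0, 0, 0], "hand": 0.9},
  {"translation": [0.26, 1.53, 0], "rot": [0, 0, 0], "hand": 0.9},
  {"translation": [0.44, 1.87, 0], "rot": [0, 0, 0], "hand": 0.9},
  {"translation": [0.66, 2.2, 0], "rot": [0, 0, 0], "hand": 0.9},
  {"translation": [0.92, 2.5, 0], "rot": [0, 0, 0], "hand": 0.9},
  {"translation": [1.2, 2.75, 0], "rot": [0, 0, 0], "hand": 0.9},
])

```text
t: 34.62
eef_pos: [0.5216, 0.3194, 0.0608]
ee_rot: [-3.142, 0.008, -3.008]
force: [11.4, -10.1, 3.5]
width: 0.0155
gripper_force: 12.0
```

```bash
python3 -c "
from h import *
arc(59.4,115.4,8);im,d,c,T=shot('side','s6.png')"
```

```text
[0.32, 0.22] [0.67, 0.4] [1.03, 0.54] [1.41, 0.64] [1.8, 0.68] [2.19, 0.68] [2.58, 0.63] [2.96, 0.53] 
now ang 55.95131207069016 r 0.03445213050611001 z 0.06083783982834468 0.015525214451947248 12.027900740504265 [ 11.40770715 -10.12635961   3.49443977]
```

>>> move_arm([
  {"translation": [0.32, 0.22, 0], "rot": [0, 0, 0], "hand": 0.9},
  {"translation": [0.67, 0.4, 0], "rot": [0, 0, 0], "hand": 0.9},
  {"translation": [1.03, 0.54, 0], "rot": [0, 0, 0], "hand": 0.9},
  {"translation": [1.41, 0.64, 0], "rot": [0, 0, 0], "hand": 0.9},
  {"translation": [1.8, 0.68, 0], "rot": [0, 0, 0], "hand": 0.9},
  {"translation": [2.19, 0.68, 0], "rot": [0, 0, 0], "hand": 0.9},
  {"translation": [2.58, 0.63, 0], "rot": [0, 0, 0], "hand": 0.9},
  {"translation": [2.96, 0.53, 0], "rot": [0, 0, 0], "hand": 0.9},
])

```text
t: 35.33
eef_pos: [0.4921, 0.323, 0.0611]
ee_rot: [3.138, 0.011, -3.008]
force: [10.1, -1.7, 1.2]
width: 0.0155
gripper_force: 12.0
```

```bash
python3 -c "
from h import *
arc(115.4,171.4,8)"
```

```text
[0.36, -0.14] [0.71, -0.33] [1.03, -0.55] [1.32, -0.81] [1.57, -1.11] [1.79, -1.43] [1.97, -1.78] [2.1, -2.15] 
now ang 107.54059073755417 r 0.033679831952717426 z 0.06109075263484707 0.015463170498294595 12.008167952299118 [10.082913   -1.66166838  1.16011249]
```

>>> move_arm([
  {"translation": [0.36, -0.14, 0], "rot": [0, 0, 0], "hand": 0.9},
  {"translation": [0.71, -0.33, 0], "rot": [0, 0, 0], "hand": 0.9},
  {"translation": [1.03, -0.55, 0], "rot": [0, 0, 0], "hand": 0.9},
  {"translation": [1.32, -0.82, 0], "rot": [0, 0, 0], "hand": 0.9},
  {"translation": [1.57, -1.11, 0], "rot": [0, 0, 0], "hand": 0.9},
  {"translation": [1.79, -1.44, 0], "rot": [0, 0, 0], "hand": 0.9},
  {"translation": [1.96, -1.79, 0], "rot": [0, 0, 0], "hand": 0.9},
  {"translation": [2.1, -2.15, 0], "rot": [0, 0, 0], "hand": 0.9},
])

```text
t: 36.0
eef_pos: [0.4742, 0.3058, 0.0623]
ee_rot: [3.128, 0.015, -3.007]
force: [-8.3, 22.4, 6.2]
width: 0.0208
gripper_force: 12.0
```

>>> move_arm([
  {"translation": [0, 0, 0], "rot": [0, 0, 0], "hand": 0.9},
  {"translation": [0, 0, 0], "rot": [0, 0, 0], "hand": 0.9},
])

```text
t: 36.17
eef_pos: [0.4735, 0.3056, 0.0622]
ee_rot: [3.128, 0.014, -3.007]
force: [-10.5, 23.2, 6.3]
width: 0.0197
gripper_force: 12.0
```

```bash
python3 -c "
from h import *
arc(166,171.4,1)"
```

```text
[0.1, -0.28] 
now ang 152.86919472886342 r 0.032319750834380455 z 0.0622136014752882 0.019747076808054456 12.044009864330292 [-10.52575866  23.24586702   6.34296999]
```

```bash
python3 -c "
from h import *
im,d,c,T=shot('side','s7.png'); im,d,c,T=shot('top','t7.png')
a=cv2.imread('pics/s7.png'); b=cv2.imread('pics/t7.png'); cv2.imwrite('pics/c7.png',np.hstack([cv2.resize(a[200:350,40:240],(460,345)),cv2.resize(b[130:250,60:220],(460,345))[:,:340]]))"
```

```text
(no output)
```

View pics/c7.png

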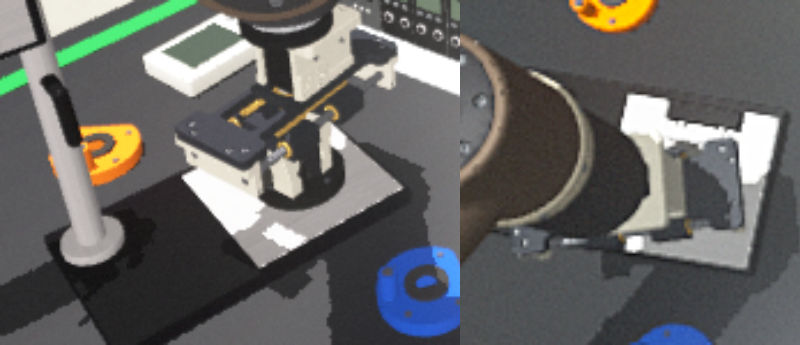

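>>> move_arm([
  {"translation": [0, 0.3, 0], "rot": [0, 0, 0], "hand": 0.7},
  {"translation": [0, 0.3, 0], "rot": [0, 0, 0], "hand": 0.6},
  {"translation": [0, 0.3, 0], "rot": [0, 0, 0], "hand": 0.6},
  {"translation": [0, 0.3, -3], "rot": [0, 0, 0], "hand": 0.6},
  {"translation": [0, 0.3, -7], "rot": [0, 0, 0], "hand": 0.6},
  {"translation": [0, 0.3, -11], "rot": [0, 0, 0], "hand": 0.6},
  {"translation": [-2, 0.3, -15], "rot": [0, 0, 0], "hand": 0.6},
  {"translation": [-5, 0.3, -17], "rot": [0, 0, 0], "hand": 0.6},
])

```text
t: 36.93
eef_pos: [0.5192, 0.3064, 0.2343]
ee_rot: [3.138, 0.008, -3.007]
force: [1.1, 1.1, 0.8]
width: 0.0349
gripper_force: 0.0
```

>>> move_arm([
  {"translation": [-4, 0, 0], "rot": [0, 0, 0], "hand": 0.6},
  {"translation": [-7, 0, 0], "rot": [0, 0, 0], "hand": 0.6},
  {"translation": [-7, 0, 0], "rot": [0, 0, 0], "hand": 0.6},
  {"translation": [-7, 0, 0], "rot": [0, 0, 0], "hand": 0.6},
])

```text
t: 37.27
eef_pos: [0.5897, 0.3147, 0.2273]
ee_rot: [-3.141, 0.002, -3.011]
force: [0.2, -0.2, -0.2]
width: 0.035
gripper_force: 0.0
```

```bash
python3 -c "
from h import *
s=arm.get_state();print(s['eef_pos'],s['ee_rot']); im,c=stand('w8.png'); a=cv2.imread('pics/w8.png'); cv2.imwrite('pics/w8c.png',cv2.resize(a[0:225,150:450],(800,600)))"
```

```text
[0.58969582 0.31470888 0.22730902] [-3.14054872e+00  2.01895531e-03 -3.01145791e+00]
boss 172 [0.47565816 0.30992574 0.05932447] ((475.6039123535156, 310.0760192871094), 7.797421455383301)
plate 9913 [508.  296.2] [151.8 151.3] 81.19 z 0.0194
disc 3817 ((504.6980285644531, 290.3308410644531), 45.50999450683594)
spigot 429 [0.50245679 0.29106435 0.03658813]
bar_face 0.75 [0.5414 0.286  0.027 ]
cover_flat 0.98 [0.5299 0.2742 0.0277]
cover_flat 0.89 [0.7268 0.3646 0.0058]
cover 0.86 [0.5    0.2894 0.022 ]
cover 0.56 [ 7.031e-01  3.897e-01 -2.000e-04]
stand 0.58 [0.5038 0.293  0.0017]
```

View pics/w8c.png

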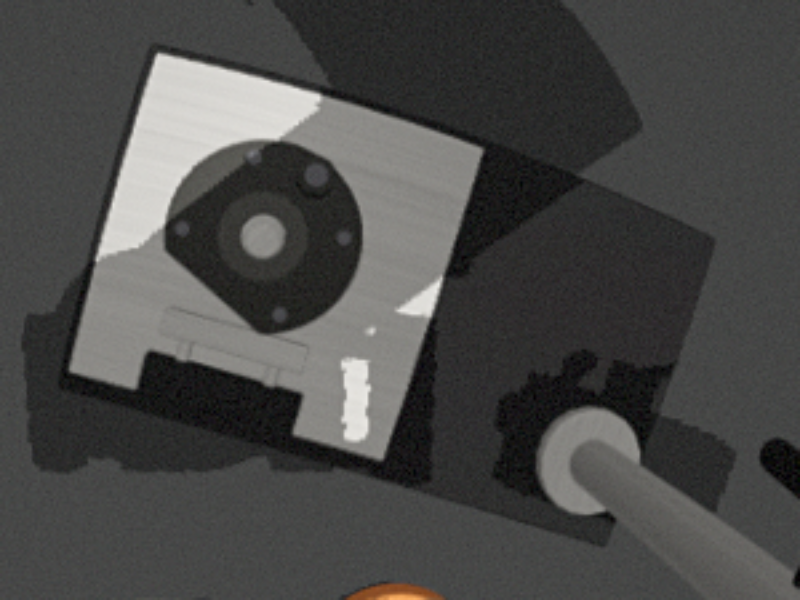

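The cover has turned to boss angle 145° and needs 171°. Its flat's corner sits on the bar at (265,330) px. Gripping made the tool lag and pull inward, so I'll finish by pushing the boss with the closed fingers.

```bash
python3 -c "
from h import *
go([.474,.350,.14],-172.4); go([.474,.350,.056],-172.4)"
```

```text
shift cm [10.87  4.91  8.83] rot [0.01 0.21 0.02] rows 3.6 0.0
shift cm [10.9   4.91 17.23] rot [0.01 0.21 0.02] rows 5.0 0.0
```

>>> move_arm([
  {"translation": [3, 1.4, 0], "rot": [0, 0, 0], "hand": 1},
  {"translation": [6, 2.8, 1], "rot": [0, 0, 0], "hand": 1},
  {"translation": [9, 4.1, 3], "rot": [0, 0, 0], "hand": 1},
  {"translation": [10.9, 4.9, 5], "rot": [0, 0.1, 0], "hand": 1},
  {"translation": [10.9, 4.9, 8.8], "rot": [0, 0.1, 0], "hand": 1},
  {"translation": [10.9, 4.9, 8.8], "rot": [0, 0.1, 0], "hand": 1},
  {"translation": [10.9, 4.9, 8.8], "rot": [0, 0.1, 0], "hand": 1},
])

```text
t: 38.1
eef_pos: [0.4734, 0.3494, 0.1394]
ee_rot: [-3.139, -0.0, -3.008]
force: [0.4, -0.4, 1.5]
width: 0.001
gripper_force: 0.0
```

```bash
python3 -c "
from h import *
s=arm.get_state();print(s['eef_pos'],s['width']);go([.474,.350,.057],-172.4)"
```

```text
[0.47337766 0.34940731 0.13941937] 0.0010055509356679732
shift cm [-0.07  0.07  8.24] rot [-0.14 -0.02  0.08] rows 2.0 0.0
```

>>> move_arm([
  {"translation": [0, 0, 3], "rot": [0, 0, 0], "hand": 1},
  {"translation": [0, 0, 6], "rot": [0, 0, 0], "hand": 1},
  {"translation": [0, 0, 8.2], "rot": [0, 0, 0], "hand": 1},
  {"translation": [0, 0, 8.2], "rot": [0, 0, 0], "hand": 1},
  {"translation": [0.1, -0.5, 8.2], "rot": [0, 0, 0], "hand": 1},
  {"translation": [0.2, -1, 8.2], "rot": [0, 0, 0], "hand": 1},
  {"translation": [0.3, -1.3, 8.2], "rot": [0, 0, 0], "hand": 1},
  {"translation": [0.4, -1.6, 8.2], "rot": [0, 0, 0], "hand": 1},
])

```text
t: 38.77
eef_pos: [0.4735, 0.334, 0.0598]
ee_rot: [3.139, 0.004, -3.009]
force: [0.0, 0.9, -1.2]
width: 0.0004
gripper_force: 0.0
```

```bash
python3 -c "
from h import *
s=arm.get_state();print(s['eef_pos'],s['force'])"
```

```text
[0.47353834 0.33400268 0.05982671] [ 0.03923708  0.86915477 -1.16989489]
```

>>> move_arm([
  {"translation": [0, -0.2, 0], "rot": [0, 0, 0], "hand": 1},
  {"translation": [0.05, -0.4, 0], "rot": [0, 0, 0], "hand": 1},
  {"translation": [0.1, -0.6, 0], "rot": [0, 0, 0], "hand": 1},
  {"translation": [0.15, -0.8, 0], "rot": [0, 0, 0], "hand": 1},
])

```text
t: 39.1
eef_pos: [0.4729, 0.3283, 0.0596]
ee_rot: [3.137, 0.005, -3.009]
force: [-9.2, 11.9, 5.4]
width: 0.0005
gripper_force: 6.6
```

>>> move_arm([
  {"translation": [0, -0.2, 0], "rot": [0, 0, 0], "hand": 1},
  {"translation": [0, -0.4, 0], "rot": [0, 0, 0], "hand": 1},
  {"translation": [0.05, -0.6, 0], "rot": [0, 0, 0], "hand": 1},
  {"translation": [0.05, -0.8, 0], "rot": [0, 0, 0], "hand": 1},
])

```text
t: 39.43
eef_pos: [0.4728, 0.326, 0.0604]
ee_rot: [3.128, 0.008, -3.008]
force: [-26.3, 33.9, 6.5]
width: 0.0002
gripper_force: 19.1
```

```bash
python3 -c "
from h import *
s=arm.get_state();print(s['eef_pos'],s['force'])
for l in('cover_flat','bar_face','cover'):
  pass
im,d,c,T=shot('side'); x,y,z=c[...,0],c[...,1],c[...,2]
for r in arm.pinpoint('cover_flat','side')[:4]: print(r['p'],T[:3,:3]@r['point']+T[:3,3])"
```

```text
[0.47282597 0.32601899 0.06043608] [-26.28895076  33.90061996   6.51123338]
0.83 [0.72406351 0.3606851  0.00410998]
0.82 [0.53189183 0.27349146 0.02824903]
0.58 [0.31207783 0.2714576  0.00805496]
```

The finger sticks to the boss and presses mostly radially. I back off and turn the tool so its face pushes along the tangent.

>>> move_arm([
  {"translation": [0, 1, 0], "rot": [0, 0, 0], "hand": 1},
  {"translation": [0, 2.5, 0], "rot": [0, 0, 0], "hand": 1},
  {"translation": [0, 2.5, -3], "rot": [0, 0, 6], "hand": 1},
  {"translation": [0, 2.5, -5], "rot": [0, 0, 12], "hand": 1},
  {"translation": [0, 2.5, -6], "rot": [0, 0, 18], "hand": 1},
  {"translation": [0, 2.5, -6], "rot": [0, 0, 24], "hand": 1},
  {"translation": [0, 2.5, -6], "rot": [0, 0, 29], "hand": 1},
  {"translation": [0, 2.5, -6], "rot": [0, 0, 29], "hand": 1},
])

```text
t: 40.2
eef_pos: [0.4697, 0.3426, 0.1184]
ee_rot: [3.14, 0.002, 2.764]
force: [-0.7, 0.2, -0.5]
width: 0.0003
gripper_force: 0.0
```

```bash
python3 - <<'E'
from h import *
im,d,c,T=shot('side'); x,y,z=c[...,0],c[...,1],c[...,2]
s=arm.get_state();print(s['eef_pos'],s['ee_rot'],s['width'])
b=(abs(x-.5)<.05)&(abs(y-.29)<.05)&(z>.052)&(z<.064); print('boss side',b.sum(),np.median(c[b],0))
C=np.array([.5023,.2909])
for a,off in((145,.040),(145,.029),(152,.029),(160,.029),(168,.029),(171,.029),(174,.029)):
    t=np.radians(a); p=C+.032*np.r_[np.cos(t),np.sin(t)]; u=np.r_[np.sin(np.radians(158)),-np.cos(np.radians(158))]
    q=p+off*u; print(a,q); go([*q,.057],158.6)
E
```

```text
[0.46956367 0.34242623 0.11810089] [3.14066346e+00 1.77343202e-03 2.76947297e+00] 0.0006302514938442731
boss side 51 [0.46964385 0.30551133 0.05973138]
145 [0.4910714 0.3463418]
shift cm [-1.85  1.14  6.11] rot [0.05 0.1  0.08] rows 1.6 0.0
145 [0.48695073 0.33614278]
shift cm [-1.84  0.04  6.11] rot [0.05 0.1  0.08] rows 1.5 0.0
152 [0.48490927 0.33281142]
shift cm [-1.77 -0.34  6.11] rot [0.05 0.1  0.08] rows 1.5 0.0
160 [0.48309343 0.32873298]
shift cm [-1.75 -0.79  6.11] rot [0.05 0.1  0.08] rows 1.5 0.0
168 [0.48186287 0.32444151]
shift cm [-1.79 -1.23  6.11] rot [0.05 0.1  0.08] rows 1.6 0.0
171 [0.48155756 0.32279423]
shift cm [-1.82 -1.4   6.11] rot [0.05 0.1  0.08] rows 1.6 0.0
174 [0.48133889 0.32113324]
shift cm [-1.86 -1.56  6.11] rot [0.05 0.1  0.08] rows 1.6 0.0
```

>>> move_arm([
  {"translation": [-1.8, 0.8, 0], "rot": [0, 0, 0], "hand": 1},
  {"translation": [-1.8, 1, 3], "rot": [0, 0, 0], "hand": 1},
  {"translation": [-1.8, 1, 6], "rot": [0, 0, 0], "hand": 1},
  {"translation": [-1.8, 1, 6], "rot": [0, 0, 0], "hand": 1},
  {"translation": [-1.8, 0.4, 6], "rot": [0, 0, 0], "hand": 1},
  {"translation": [-1.8, 0, 6], "rot": [0, 0, 0], "hand": 1},
  {"translation": [-1.8, -0.3, 6], "rot": [0, 0, 0], "hand": 1},
  {"translation": [-1.8, -0.6, 6], "rot": [0, 0, 0], "hand": 1},
])

```text
t: 40.92
eef_pos: [0.4845, 0.3306, 0.0596]
ee_rot: [3.138, 0.002, 2.769]
force: [0.6, -0.1, -0.2]
width: 0.0005
gripper_force: 0.0
```

>>> move_arm([
  {"translation": [0, -0.2, 0], "rot": [0, 0, 0], "hand": 1},
  {"translation": [0, -0.4, 0], "rot": [0, 0, 0], "hand": 1},
  {"translation": [0, -0.5, 0], "rot": [0, 0, 0], "hand": 1},
  {"translation": [0, -0.5, 0], "rot": [0, 0, 0], "hand": 1},
])

```text
t: 41.25
eef_pos: [0.4824, 0.3258, 0.0583]
ee_rot: [3.14, 0.002, 2.768]
force: [0.1, 0.9, -0.8]
width: 0.0004
gripper_force: 0.1
```

```bash
cat >> h.py <<'E'
def bs():
    s=arm.get_state();print(s['eef_pos'],s['force'],'tool frame',Rm(s['ee_rot']).T@s['force'])
    im,d,c,T=shot('side'); x,y,z=c[...,0],c[...,1],c[...,2]
    b=(abs(x-.5)<.05)&(abs(y-.29)<.05)&(z>.052)&(z<.064); m=np.median(c[b],0); print('boss side',b.sum(),m,np.degrees(np.arctan2(m[1]-.2909,m[0]-.5023)))
E
python3 -c "
from h import *
bs()"
```

```text
[0.48244257 0.32576789 0.05832648] [ 0.1219229   0.92193686 -0.81415963] tool frame [0.22425714 0.9013268  0.81547987]
boss side 113 [0.47145561 0.31965056 0.0593483 ] 137.0122210192489
```

>>> move_arm([
  {"translation": [0, -0.15, 0], "rot": [0, 0, 0], "hand": 1},
  {"translation": [0, -0.3, 0], "rot": [0, 0, 0], "hand": 1},
  {"translation": [0, -0.45, 0], "rot": [0, 0, 0], "hand": 1},
  {"translation": [0, -0.6, 0], "rot": [0, 0, 0], "hand": 1},
])

```text
t: 41.63
eef_pos: [0.48, 0.3199, 0.0577]
ee_rot: [3.141, 0.001, 2.768]
force: [-0.8, 1.2, 0.7]
width: 0.0002
gripper_force: 0.5
```

>>> move_arm([
  {"translation": [0, -0.15, 0], "rot": [0, 0, 0], "hand": 1},
  {"translation": [0, -0.3, 0], "rot": [0, 0, 0], "hand": 1},
  {"translation": [0, -0.45, 0], "rot": [0, 0, 0], "hand": 1},
  {"translation": [0, -0.6, 0], "rot": [0, 0, 0], "hand": 1},
])

```text
t: 41.97
eef_pos: [0.4789, 0.3164, 0.0582]
ee_rot: [3.136, 0.002, 2.768]
force: [0.5, 9.3, -2.9]
width: 0.0003
gripper_force: 4.4
```

```bash
python3 -c "
from h import *
bs()"
```

```text
[0.47886675 0.31643916 0.05818231] [ 0.52665463  9.3334501  -2.88002585] tool frame [2.91990178 8.86752056 2.92000985]
boss side 123 [0.4698787  0.31397091 0.05895719] 144.56444479131446
```

>>> move_arm([
  {"translation": [0, 0.8, 0], "rot": [0, 0, 0], "hand": 1},
  {"translation": [0, 2.5, 0], "rot": [0, 0, 0], "hand": 1},
  {"translation": [0, 3, -4], "rot": [0, 0, 0], "hand": 1},
  {"translation": [0, 3, -8], "rot": [0, 0, 0], "hand": 1},
  {"translation": [-3, 2, -12], "rot": [0, 0, -6], "hand": 1},
  {"translation": [-6.5, 1, -15], "rot": [0, 0, -12], "hand": 1},
  {"translation": [-10, 1, -16], "rot": [0, 0, -18], "hand": 1},
  {"translation": [-10, 1, -16], "rot": [0, 0, -18], "hand": 1},
])

```text
t: 42.68
eef_pos: [0.579, 0.2856, 0.2221]
ee_rot: [3.139, 0.007, 3.089]
force: [0.3, 1.7, 0.4]
width: 0.0006
gripper_force: 0.0
```

>>> move_arm([
  {"translation": [0, 0, 0], "rot": [0, 0, 0], "hand": 1},
  {"translation": [0, 0, 0], "rot": [0, 0, 0], "hand": 1},
  {"translation": [0, 0, 0], "rot": [0, 0, 0], "hand": 1},
])

```text
t: 42.93
eef_pos: [0.5733, 0.2868, 0.2167]
ee_rot: [-3.14, -0.0, 3.081]
force: [-0.7, 0.5, -0.1]
width: 0.0005
gripper_force: 0.0
```

```bash
python3 -c "
from h import *
print(arm.get_state()['eef_pos']);im,c=stand('w9.png'); a=cv2.imread('pics/w9.png'); cv2.imwrite('pics/w9c.png',cv2.resize(a[0:225,150:450],(800,600)))
rails('top');rails('side')"
```

```text
[0.57333705 0.28684553 0.21667115]
boss 199 [0.4704951  0.29641319 0.05932094] ((470.26617431640625, 296.2297058105469), 8.021353721618652)
plate 10357 [508.2 296.7] [152.  150.4] 81.09 z 0.0194
disc 4298 ((505.12762451171875, 291.0297546386719), 45.379451751708984)
spigot 458 [0.50237126 0.29118895 0.03672192]
bar_face 0.74 [0.5335 0.2879 0.0263]
bar_face 0.67 [0.5335 0.2883 0.0306]
cover_flat 0.65 [0.5363 0.288  0.0307]
cover 0.83 [0.4982 0.289  0.0241]
top 1027 XY [-0.7 -4.6] [145.3  50.5] 89.8 z 94.82321138522565
side 663 XY [-0.2 -4.2] [ 56.2 147. ] 0.7 z 95.02164235243715
```

View pics/w9c.png

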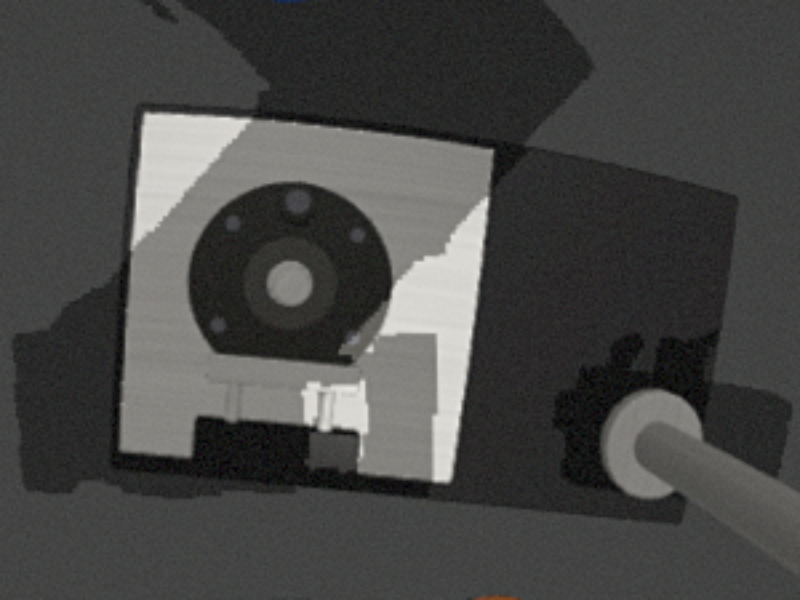

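Boss angle is 170.9° against a target of 171.1°, and the bar lies flush on the flat at (285,365) px. One more check from directly above the joint between the power unit and the first module.

```bash
python3 -c "
from h import *
go(rp(0,152,.217),-172.4)"
```

```text
shift cm [-17.13 -24.43   0.1 ] rot [  0.     0.08 -10.96] rows 7.2 1.5
```

>>> move_arm([
  {"translation": [-2.1, -3, 0], "rot": [0, 0, -1.5], "hand": 1},
  {"translation": [-4.3, -6.1, 0], "rot": [0, 0, -3], "hand": 1},
  {"translation": [-6.5, -9.2, 0], "rot": [0, 0, -4.5], "hand": 1},
  {"translation": [-8.7, -12.3, 0], "rot": [0, 0, -6], "hand": 1},
  {"translation": [-10.9, -15.4, 0], "rot": [0, 0, -7.5], "hand": 1},
  {"translation": [-13, -18.5, 0], "rot": [0, 0, -9], "hand": 1},
  {"translation": [-15.2, -21.6, 0], "rot": [0, 0, -11], "hand": 1},
  {"translation": [-17.1, -24.4, 0], "rot": [0, 0, -11], "hand": 1},
])

```text
t: 43.95
eef_pos: [0.7315, 0.0316, 0.2181]
ee_rot: [-3.142, 0.002, -3.007]
force: [1.1, 1.3, -0.0]
width: 0.0005
gripper_force: 0.0
```

>>> move_arm([
  {"translation": [0, 0, 0], "rot": [0, 0, 0], "hand": 1},
  {"translation": [0, 0, 0], "rot": [0, 0, 0], "hand": 1},
  {"translation": [0, 0, 0], "rot": [0, 0, 0], "hand": 1},
])

```text
t: 44.2
eef_pos: [0.7304, 0.0334, 0.2177]
ee_rot: [3.141, 0.001, -3.01]
force: [-0.4, 0.3, 0.0]
width: 0.0005
gripper_force: 0.0
```

```bash
python3 - <<'E'
from h import *
print(arm.get_state()['eef_pos'])
im,d,c,T=shot('wrist','w10.png'); q=c[...,:2]-O; X=q@EX*1000; Y=q@EY*1000; z=c[...,2]*1000
print('cam',T[:3,3],'rail Y',(T[:2,3]-O)@EY*1000)
for x0 in(-20,-10,0,10,15):
    s=(abs(X-x0)<4)
    a=Y[s&(z>88)&(z<100)&(Y<80)]; b=Y[s&(z>62)&(z<76)&(Y>55)]
    f=(s&(Y>58)&(Y<76)&(z<60)).sum()
    print(x0,'mod max',np.percentile(a,99.5) if a.size else 0,'PU min',np.percentile(b,.5) if b.size else 0,'low pts',f)
m=(z>88)&(z<100)&(abs(X)<40)&(Y<80)&(Y>-100); print(m.sum(),Y[m].min(),Y[m].max())
a=cv2.imread('pics/w10.png');v,u=np.where((abs(X)<30)&(abs(Y-70)<12)&(z>-5)&(z<100)); print(u.min(),u.max(),v.min(),v.max())
cv2.imwrite('pics/w10c.png',cv2.resize(a[max(v.min()-10,0):v.max()+10,max(u.min()-15,0):u.max()+15],(800,500),interpolation=cv2.INTER_CUBIC))
E
```

```text
[0.73036628 0.03341791 0.21768856]
cam [0.64849997 0.02334787 0.36113149] rail Y 69.20068019079774
-20 mod max 68.59481210773411 PU min 72.50996206595846 low pts 28
-10 mod max 67.8429865267919 PU min 72.6098900708354 low pts 26
0 mod max 67.87706113882287 PU min 72.65294906232636 low pts 28
10 mod max 67.83039344830387 PU min 72.6007821365715 low pts 28
15 mod max 67.80988043137644 PU min 72.55519536645254 low pts 24
5415 -20.327197107187352 68.6562724080465
230 286 83 109
```

View pics/w10c.png

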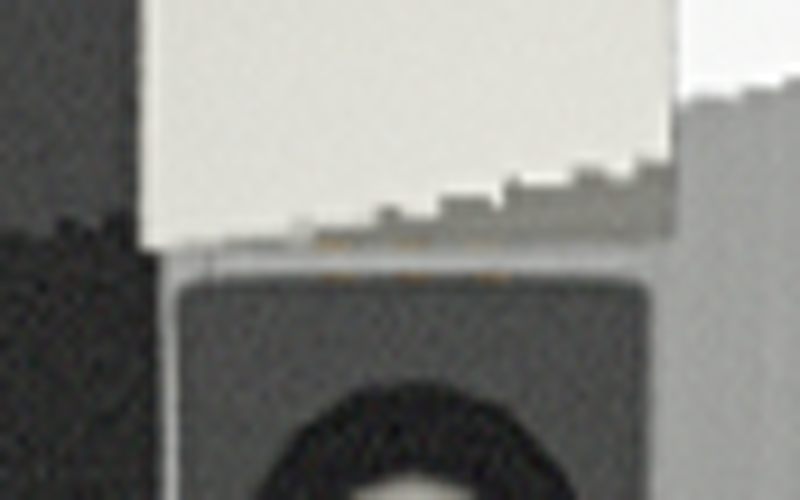

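There is still a strip of about 3–4 mm between module and power unit, at v≈245–275 in the crop. That is borderline, so I'll push the row again and press the button again.

```bash
python3 -c "
from h import *
go(rp(0,-40,.217),-172.4);go(rp(0,-116,.217),-172.4)"
```

```text
shift cm [19.17 -0.05  0.08] rot [0.01 0.09 0.02] rows 4.6 0.0
shift cm [26.77 -0.05  0.06] rot [0.01 0.09 0.02] rows 6.4 0.0
```

>>> move_arm([
  {"translation": [3.8, 0, 0], "rot": [0, 0, 0], "hand": 1},
  {"translation": [7.7, 0, 0], "rot": [0, 0, 0], "hand": 1},
  {"translation": [11.6, 0, 0], "rot": [0, 0, 0], "hand": 1},
  {"translation": [15.5, 0, 0], "rot": [0, 0, 0], "hand": 1},
  {"translation": [19.4, 0, 0], "rot": [0, 0, 0], "hand": 1},
  {"translation": [23.3, 0, 0], "rot": [0, 0, 0], "hand": 1},
  {"translation": [26.8, 0, 0], "rot": [0, 0, 0], "hand": 1},
  {"translation": [26.8, 0, 0], "rot": [0, 0, 0], "hand": 1},
])

```text
t: 44.92
eef_pos: [0.4587, -0.0023, 0.2182]
ee_rot: [3.14, 0.002, -3.008]
force: [-0.8, 0.3, -0.9]
width: 0.0005
gripper_force: 0.0
```

>>> move_arm([
  {"translation": [0, 0, 4], "rot": [0, 0, 0], "hand": 1},
  {"translation": [0, 0, 8], "rot": [0, 0, 0], "hand": 1},
  {"translation": [0, 0, 12], "rot": [0, 0, 0], "hand": 1},
  {"translation": [0, 0, 15], "rot": [0, 0, 0], "hand": 1},
  {"translation": [0, 0, 16.5], "rot": [0, 0, 0], "hand": 1},
  {"translation": [0, 0, 16.5], "rot": [0, 0, 0], "hand": 1},
])

```text
t: 45.42
eef_pos: [0.4628, -0.0017, 0.0499]
ee_rot: [-3.141, -0.004, -3.008]
force: [-0.5, 0.2, 0.4]
width: 0.0003
gripper_force: 0.0
```

```bash
python3 -c "
from h import *
s=arm.get_state();print(s['eef_pos'],s['force'],s['ee_rot']);rc()"
```

```text
[ 0.46278275 -0.00173891  0.04993894] [-0.48192745  0.21606011  0.3783651 ] [-3.14054997 -0.00368093 -3.00759309]
rail XY mm -0.3976835328901333 -118.20300755093422 yaw -172.32239066738023
```

>>> move_arm([
  {"translation": [-1, 0, 0], "rot": [0, 0, 0], "hand": 1},
  {"translation": [-2, 0, 0], "rot": [0, 0, 0], "hand": 1},
  {"translation": [-2.7, 0, 0], "rot": [0, 0, 0], "hand": 1},
  {"translation": [-3, 0, 0], "rot": [0, 0, 0], "hand": 1},
  {"translation": [-3.2, 0, -0.05], "rot": [0, 0, 0], "hand": 1},
  {"translation": [-3.4, 0, -0.15], "rot": [0, 0, 0], "hand": 1},
  {"translation": [-3.6, 0, -0.25], "rot": [0, 0, 0], "hand": 1},
  {"translation": [-3.8, 0, -0.35], "rot": [0, 0, 0], "hand": 1},
])

```text
t: 46.08
eef_pos: [0.4971, 0.002, 0.0547]
ee_rot: [3.142, -0.009, -3.012]
force: [-19.8, 4.7, -5.6]
width: 0.0004
gripper_force: 9.1
```

>>> move_arm([
  {"translation": [-0.1, 0, -0.1], "rot": [0, 0, 0], "hand": 1},
  {"translation": [-0.2, 0, -0.2], "rot": [0, 0, 0], "hand": 1},
  {"translation": [-0.3, 0, -0.25], "rot": [0, 0, 0], "hand": 1},
  {"translation": [-0.4, 0, -0.3], "rot": [0, 0, 0], "hand": 1},
])

```text
t: 46.42
eef_pos: [0.4971, 0.0016, 0.0561]
ee_rot: [-3.141, -0.017, -3.013]
force: [-26.0, 6.1, -6.9]
width: 0.0005
gripper_force: 12.1
```

```bash
python3 -c "
from h import *
s=arm.get_state();print(s['eef_pos'],s['force'],s['ee_rot']);rc()"
```

```text
[0.49709113 0.00162287 0.05610149] [-25.99684045   6.0908021   -6.88908618] [-3.1411733  -0.01655686 -3.0126048 ]
rail XY mm 0.8075703841010535 -83.75138380164618 yaw -172.60954033674432
```

>>> move_arm([
  {"translation": [0.8, 0, 0], "rot": [0, 0, 0], "hand": 1},
  {"translation": [2.5, 0, 0], "rot": [0, 0, 0], "hand": 1},
  {"translation": [2.5, 0, -4], "rot": [0, 0, 0], "hand": 1},
  {"translation": [2.5, 0, -8], "rot": [0, 0, 0], "hand": 1},
  {"translation": [2.5, 0, -12], "rot": [0, 0, 0], "hand": 1},
  {"translation": [0, 0, -15], "rot": [0, 0, 0], "hand": 1},
  {"translation": [-3.5, 0, -16.3], "rot": [0, 0, 0], "hand": 1},
  {"translation": [-7.5, 0, -16.3], "rot": [0, 0, 0], "hand": 1},
])

```text
t: 47.08
eef_pos: [0.5845, 0.0141, 0.2302]
ee_rot: [3.14, 0.014, -3.008]
force: [0.9, 0.3, 0.3]
width: 0.0008
gripper_force: 0.0
```

>>> move_arm([
  {"translation": [-4, 0, 0], "rot": [0, 0, 0], "hand": 1},
  {"translation": [-8, 0, 0], "rot": [0, 0, 0], "hand": 1},
  {"translation": [-12, 0, 0], "rot": [0, 0, 0], "hand": 1},
  {"translation": [-15.5, 0, 0], "rot": [0, 0, 0], "hand": 1},
  {"translation": [-15.5, 0, 0], "rot": [0, 0, 0], "hand": 1},
  {"translation": [-15.5, 0, 0], "rot": [0, 0, 0], "hand": 1},
])

```text
t: 47.58
eef_pos: [0.7363, 0.0341, 0.2218]
ee_rot: [-3.142, 0.001, -3.01]
force: [-2.0, -0.2, -0.7]
width: 0.0004
gripper_force: 0.0
```

```bash
cat > gap.py <<'E'
from h import *
import sys
print(arm.get_state()['eef_pos'])
im,d,c,T=shot('wrist','w11.png'); q=c[...,:2]-O; X=q@EX*1000; Y=q@EY*1000; z=c[...,2]*1000
print('cam rail Y',(T[:2,3]-O)@EY*1000)
for x0 in(-20,-10,0,10,15):
    s=(abs(X-x0)<4)
    a=Y[s&(z>88)&(z<100)&(Y<80)]; b=Y[s&(z>62)&(z<76)&(Y>55)]
    f=s&(Y>58)&(Y<80)&(z<60)
    print(x0,'mod max',np.percentile(a,99.5) if a.size else 0,'PU min',np.percentile(b,.5) if b.size else 0,'low',f.sum(),np.percentile(Y[f],[2,98]) if f.any() else '',np.percentile(z[f],[2,50,98]) if f.any() else '')
# grey profile along the rail Y through X=0 on the module tops
g=im.mean(-1)
for x0 in (-15,0,15):
  s=(abs(X-x0)<3)&(z>88)&(z<100); h=[(k,int(g[s&(abs(Y-k)<1)].mean())) for k in range(-80,72,2) if (s&(abs(Y-k)<1)).any()]
  print(x0,h[:45])
E
python3 gap.py
```

```text
[0.73632445 0.03408127 0.22180688]
cam rail Y 75.15269642362574
-20 mod max 70.08282039061594 PU min 72.62556109953888 low 7 [71.08187743 71.18053565] [22.04394124 23.00950424 24.04324037]
-10 mod max 70.20533384378162 PU min 72.72173651876575 low 7 [71.23543145 71.39730366] [25.21715038 32.19625535 37.62343573]
0 mod max 70.23952656875166 PU min 72.76748122927636 low 7 [71.29763362 71.42532006] [26.92479613 36.50650078 37.95611959]
10 mod max 71.02463317853766 PU min 72.70928098596598 low 7 [71.29428353 71.40691659] [31.9070581  36.87983345 37.92359926]
15 mod max 70.99864038440025 PU min 72.66125357763804 low 8 [71.24142844 71.32180687] [31.82339198 32.22647898 33.54116828]
-15 [(-16, 204), (-14, 205), (-12, 206), (-10, 206), (-8, 206), (-6, 207), (-4, 208), (-2, 208), (0, 209), (2, 209), (4, 209), (6, 210), (8, 211), (10, 211), (12, 212), (14, 212), (16, 212), (18, 213), (20, 214), (22, 208), (24, 214), (26, 216), (28, 216), (30, 216), (32, 217), (34, 217), (36, 217), (38, 218), (40, 218), (42, 219), (44, 219), (46, 220), (48, 220), (50, 220), (52, 220), (54, 221), (56, 221), (58,
[... 333 characters left out ...]
16), (34, 216), (36, 217), (38, 217), (40, 217), (42, 218), (44, 217), (46, 218), (48, 219), (50, 220), (52, 220), (54, 220), (56, 220), (58, 220), (60, 220), (62, 221), (64, 221), (66, 221), (68, 222), (70, 219)]
15 [(-16, 204), (-14, 204), (-12, 203), (-10, 205), (-8, 205), (-6, 206), (-4, 206), (-2, 207), (0, 207), (2, 207), (4, 207), (6, 208), (8, 208), (10, 209), (12, 210), (14, 210), (16, 211), (18, 211), (20, 212), (22, 209), (24, 211), (26, 213), (28, 213), (30, 213), (32, 213), (34, 214), (36, 215), (38, 215), (40, 215), (42, 216), (44, 216), (46, 216), (48, 217), (50, 217), (52, 217), (54, 217), (56, 218), (58, 218), (60, 218), (62, 218), (64, 218), (66, 219), (68, 219), (70, 202)]
```

The push helped: the gap is closed to about 1 mm or less and no rail base shows between them. I press the button again.

```bash
python3 -c "
from h import *
go(rp(-.5,99,.125),-172.4)
im,d,c,T=shot('wrist');q=c[...,:2]-O; X=q@EX*1000; Y=q@EY*1000; z=c[...,2]*1000
m=(abs(X)<14)&(abs(Y-99)<14)&(z>84)&(z<95); print(X[m].mean(),Y[m].mean(),np.median(z[m]),m.sum())"
```

```text
shift cm [5.78 0.07 9.75] rot [ 0.01  0.11 -0.02] rows 2.7 0.0
-0.5611958534385013 99.76960268785805 91.14720246303187 417
```

>>> move_arm([
  {"translation": [3, 0, 0], "rot": [0, 0, 0], "hand": 1},
  {"translation": [5.75, 0, 1], "rot": [0, 0.1, 0], "hand": 1},
  {"translation": [5.75, 0, 5], "rot": [0, 0.1, 0], "hand": 1},
  {"translation": [5.75, 0, 8.5], "rot": [0, 0.1, 0], "hand": 1},
  {"translation": [5.75, 0, 9.7], "rot": [0, 0.1, 0], "hand": 1},
  {"translation": [5.75, 0, 9.7], "rot": [0, 0.1, 0], "hand": 1},
])

```text
t: 48.18
eef_pos: [0.6754, 0.026, 0.1237]
ee_rot: [-3.141, -0.004, -3.009]
force: [-0.7, -1.2, 0.8]
width: 0.0004
gripper_force: 0.0
```

>>> move_arm([
  {"translation": [0, 0, 1], "rot": [0, 0, 0], "hand": 1},
  {"translation": [0, 0, 2], "rot": [0, 0, 0], "hand": 1},
  {"translation": [0, 0, 2.6], "rot": [0, 0, 0], "hand": 1},
  {"translation": [0, 0, 3], "rot": [0, 0, 0], "hand": 1},
  {"translation": [0, 0, 3.2], "rot": [0, 0, 0], "hand": 1},
  {"translation": [0, 0, 3.2], "rot": [0, 0, 0], "hand": 1},
  {"translation": [0, 0, 3.2], "rot": [0, 0, 0], "hand": 1},
])

```text
t: 48.77
eef_pos: [0.6793, 0.0268, 0.0997]
ee_rot: [-3.141, 0.005, -3.007]
force: [-13.4, 2.1, 32.8]
width: 0.0007
gripper_force: 16.2
```

```bash
python3 -c "
from h import *
s=arm.get_state();print(s['eef_pos'],s['force']);rc()"
```

```text
[0.67932938 0.02679334 0.09973828] [-13.36866136   2.06245186  32.77902485]
rail XY mm -0.039621127815332176 100.21495322968008 yaw -172.29269431269992
```

>>> move_arm([
  {"translation": [0, 0, -0.6], "rot": [0, 0, 0], "hand": 1},
  {"translation": [0, 0, -1.2], "rot": [0, 0, 0], "hand": 1},
  {"translation": [0, 0, -2], "rot": [0, 0, 0], "hand": 1},
  {"translation": [0, 0, -5], "rot": [0, 0, 0], "hand": 1},
  {"translation": [0, 0, -9], "rot": [0, 0, 0], "hand": 1},
  {"translation": [0, 0, -13], "rot": [0, 0, 0], "hand": 1},
  {"translation": [0, 0, -15], "rot": [0, 0, 0], "hand": 1},
  {"translation": [0, 0, -15], "rot": [0, 0, 0], "hand": 1},
])

```text
t: 49.43
eef_pos: [0.6803, 0.0265, 0.2504]
ee_rot: [3.141, 0.009, -3.008]
force: [-0.1, -0.1, -0.7]
width: 0.0004
gripper_force: 0.0
```

>>> move_arm([
  {"translation": [1.5, 0, 0], "rot": [0, 0, 0], "hand": 1},
  {"translation": [3, 0, 0], "rot": [0, 0, 0], "hand": 1},
  {"translation": [3, 0, 0], "rot": [0, 0, 0], "hand": 1},
  {"translation": [3, 0, 0], "rot": [0, 0, 0], "hand": 1},
])

```text
t: 49.77
eef_pos: [0.6476, 0.0224, 0.2439]
ee_rot: [3.141, 0.0, -3.009]
force: [-0.3, -0.2, 0.7]
width: 0.0007
gripper_force: 0.0
```

```bash
python3 - <<'E'
from h import *
s=arm.get_state();print(s['eef_pos'],s['force'])
rails('wrist');rails('side');rails('top')
im,d,c,T=shot('wrist','w12.png');q=c[...,:2]-O; X=q@EX*1000; Y=q@EY*1000; z=c[...,2]*1000
v,u=np.where((abs(X)<35)&(Y>-85)&(Y<80)&(z>-5)&(z<100)); print(u.min(),u.max(),v.min(),v.max())
m=(abs(X)<22)&(Y>-70)&(Y<66)&(z<85); print('low in row',m.sum(),np.unique(np.round(Y[m]/2)*2,return_counts=True))
for n in('side','top'):
    I,D,C,TT=shot(n); x,y,zz=C[...,0],C[...,1],C[...,2]; b=(abs(x-.5)<.06)&(abs(y-.29)<.06)&(zz>.052)&(zz<.066)
    if b.any(): print('boss',n,C[b].mean(0))
    q=C[...,:2]-O; XX=q@EX*1000; YY=q@EY*1000; m=(abs(XX)<15)&(abs(YY-99)<15)&(zz>.08); print('btn',np.median(zz[m]))
E
```

```text
[0.64764683 0.0223633  0.24391699] [-0.27934428 -0.22678024  0.65037324]
wrist 7278 XY [-0.8 -1.5] [144.1  51.1] 89.6 z 94.40584191206963
wrist 296 XY [-0.5 99.4] [20.3 20.4] 89.3 z 91.35135607747972
side 664 XY [-0.2 -0.8] [ 56.9 147.1] 0.1 z 95.00699213506675
top 1019 XY [-0.7 -2.3] [144.9  50.5] 89.8 z 94.672158397881
231 285 36 181
low in row 0 (array([], dtype=float64), array([], dtype=int64))
boss side [0.46835178 0.29667182 0.05875301]
btn 0.091688994927273
btn 0.08691762541946624
```

The row measures 144.1 mm with no gaps, the button is out, the cover is square and the robot is clear. Handing in.

```bash
python3 -c "
from h import *
print(arm.job_done())"
```

```text
the job is handed in; nothing more can be done
None
```

The job is handed in: three modules were present and all are docked flush against the power unit, the button was pressed after docking and is out again, and the cover's flat lies against the bar (handing in returned no verdict).

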